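# Secure the photometer for carrying

## Task

The photometer is to be carried to another room: first switch it off at its toggle switch. Put every cuvette, those in its cell carriage and those standing on the bench, in the white tray, push the carriage rod in to its middle click, then lock it there by pushing the lock pin fully home through the fork and the rod from the left. Finish with the sliding cover of the cell chamber shut, and leave the other things on the bench where they are.

Things in the scene. Friction and masses are not known exactly. Their poses are not given: they have to be found in the camera images.
- photometer: small bench photometer, cream and grey, fixed to the bench. Origin: on the bench below the centre of its cell chamber; x from its front (robot side) to its rear, y to its left, z up. In these axes the case runs x -63 to 200, y -335 to 85 mm, its flat deck at z 145; behind x 115 a lamp house rises to z 172. What follows as (x, y, z) mm is in these axes.
- chamber (a point): middle of the open cell chamber at deck height (0, 0, 145) mm: a pit x -55 to 55, y -42 to 42. In it slides the dark steel cell carriage, 66 x 76 mm, top at z 120, with three square wells 14.5 mm wide and 21 mm deep in a row along x, 20 mm apart: with the rod out at x -40, -20 and 0, y 0, floor at z 99.
- carriage (a joint): travel (m) of cell carriage and rod along photometer +x: 0 pulled out (the start), 0.020 the middle click, 0.040 pushed in. A spring detent holds each of the three. Leaving a click takes 6 to 9 N up to a hump half way to the next (0.010, 0.030), past which it draws itself into that next click.
- rod_knob (a point): centre of the grey round knob on the end of the carriage rod in front of the photometer: 24 mm in diameter, 20 mm long along x, at (-180, 0, 110) mm with the rod out, (-160, 0, 110) at the middle click. The steel rod (10 mm) runs from it in +x through the fork of the transport lock into the case.
- lock_hole (a point): centre of the hole in the left (+y) outer face of the transport-lock fork, (-108, 15, 110) mm. The fork is two aluminium cheeks 6 mm thick, y 9 to 15 and -15 to -9, x -124 to -63, z 87 to 133 mm; between them a steel block (24 x 14 x 24 mm) on the rod. Each has a hole of 10.5 mm along y; they line up at the middle click. The pin enters along -y.
- pin: steel lock pin lying on the bench: square handle 14 x 14 x 40 mm, round shank 8 mm thick, 46 mm long, tip tapered, 80 g. Origin: on its axis at the shoulder where shank meets handle, 7 mm above the bench when it lies; +x along the shank to the tip, handle from x 0 to -40 mm. Home, the shoulder meets the fork's left cheek and the tip stands 16 mm out of the right one.
- pin_tip (a point): the tip of the pin's shank (46 mm from its origin along +x).
- cover (a joint): travel in m of the flat dark sliding cover of the cell chamber: 0 shut over the chamber, up to 0.105 open (slid along photometer -y over the deck). Plain friction, about 2 N; stays where it is left.
- cover_grip (a point): centre of the cover's black grip ridge, 50 mm long along photometer x, 14 mm thick, 22 mm high, 19 mm above the deck; shut it is at photometer x -20, y -36 mm.
- switch (a joint): power toggle switch on the photometer's deck, in rad: 0 on (lever leans to the front, photometer -x), 0.9 off (lever leans to the rear, +x). Stays where it is left; about 2 N at the tip.
- switch_tip (a point): centre of the 12 mm ball on the steel toggle lever, 35 mm from the pivot; the pivot is at photometer (-30, -195, 152) mm, so the ball is about 184 mm above the bench and moves from x -45 to -15 mm.
- tray: white plastic tray, open on top, outside 160 (x) x 130 (y) x 30 mm high, walls and floor 4 to 5 mm, loose on the bench, left of the photometer. Origin: centre of its underside.
- cuvette1: stoppered glass cuvette (pale grey square body, white stopper flush with it), 12.5 x 12.5 x 45 mm tall, 14 g. Starts upright in the front well of the carriage (24 mm stand proud). Origin: centre of its underside, z up along its length. May be absent (then None).
- cuvette2: stoppered glass cuvette (pale grey square body, white stopper flush with it), 12.5 x 12.5 x 45 mm tall, 14 g. Starts upright in the middle well of the carriage (24 mm stand proud). Origin: centre of its underside, z up along its length. May be absent (then None).
- cuvette3: stoppered glass cuvette (pale grey square body, white stopper flush with it), 12.5 x 12.5 x 45 mm tall, 14 g. Starts upright in the rear well of the carriage (24 mm stand proud). Origin: centre of its underside, z up along its length. May be absent (then None).
- cuvette4: stoppered glass cuvette (pale grey square body, white stopper flush with it), 12.5 x 12.5 x 45 mm tall, 14 g. Starts upright on the bench, left of the photometer. Origin: centre of its underside, z up along its length. May be absent (then None).
- cuvette5: stoppered glass cuvette (pale grey square body, white stopper flush with it), 12.5 x 12.5 x 45 mm tall, 14 g. Starts upright on the bench in front of the photometer's right half. Origin: centre of its underside, z up along its length. May be absent (then None).
- beaker: bystander: glass beaker, 70 mm wide, 90 mm high, origin under its centre. Leave alone.
- wash_bottle: bystander: white bottle, 64 mm wide, 170 mm high. Leave alone.
- spatula: bystander: steel spatula 170 mm long, lying along its x. Leave alone.
- stir_bar: bystander: white stirring bar, 35 mm long, 8 mm thick. Leave alone.
- screwdriver: bystander: screwdriver 160 mm long, lying along its x. Leave alone.
- timer: bystander: flat lab timer 55 x 75 x 18 mm. Leave alone.
Not all that is in view belongs to the job. Of the things shaped like the pin, the steel one is meant. Leave any purple look-alike of the tray alone.

How it is judged:
By the outcome, as a careful person would: the job done as asked, in the order asked, and still so for the second after the job is handed in, with the robot touching nothing.
Of cuvette1, cuvette2, cuvette3, cuvette4, cuvette5 only 3 to 5 are there at a start; the rules pass over those that are not, and their reading is None.
At some moment in a run one of pin, tray may be knocked a few centimetres aside while the robot is not near it.
Once in a run the grip may slacken for a moment while it holds something.
It also fails if it takes over 210 s, if anything falls off the work surface, if the arm or the gripper's body presses on something with over 40 N, if the wrist force passes 120 N, or if a joint passes its speed limit or range.

## Robot

A 6-joint arm with a two-finger parallel gripper is mounted at the origin on the work surface. World frame = base frame: x ahead of the robot, y to its left, z up, the work surface at z = 0. Lengths are in mm, angles in degrees, forces in N, time in s.
With the tool pointing down it reaches from about 300 to 850 mm from the base axis. Payload 4.2 kg.
Tool frame: the origin (TCP) lies between the finger pads; the fingertips stand 22 mm ahead of it and the grasp point (between the pads) lies 3 mm ahead of it (env.finger_overhang is the distance from the TCP to the fingertips, in mm); z points along the fingers, y is the line along which they close (so a half turn about z gives the same grasp; the last joint's range is limited). The gripper opens to 91 mm and grips with 3 to 60 N. Pads are 32 mm wide; open, the fingers measure 118 mm over their backs; the gripper's body (76 mm by 178 mm) begins 60 mm behind the grasp point.
Start: joints at [70.015, 18.312, 89.639, -0, 72.044, -1.146], TCP at [185.674, 544.211, 235.976] pointing down, gripper open.
Joint ranges: [-177.97, 177.97], [-48.28, 115.42], [12.27, 149.76], [-77.06, 257.06], [2.81, 150.46], [-146.56, 146.56]. Speed limits (degrees/s): [147.25, 147.25, 180, 180, 180, 180].

## Interface

Orientations are given as [roll, pitch, yaw] about the fixed x, y, z axes, in that order (R = Rz(yaw) Ry(pitch) Rx(roll)).
In Python, from workcell import state, cams, ticket, look_for, outline_of, env gives the robot as it stands.
- The arm moves only by the tool servo_tool, never from a script. Its argument "steps" is a list of rows, each a list of 3 entries, a list of its own where there are three numbers: the closure in counts, from 0 (fully open) to 255 (shut), then the shift along the tool's x, y, z in mm, then the turn, a rotation vector about the tool's x, y, z in rad. A call has exactly 10 rows; each row shifts and turns the commanded pose from where the row before left it, along the tool's axes as they then stand; what a row does not reach is not made up. A row lasts 1/10 s, in which the tool goes at most 50 mm and 8.59 degrees, less where a joint would pass 70% of its speed; a pose out of reach is approached as far as the arm can. A call with a gripper value outside its range is refused whole. The fingers move at their own pace and stop on an object; "squeeze" is the grip in N (left out, the last holds). Time passes only in rows, so rows that do not move let the fingers close, or fill a call up. It gives the time, the measured TCP pose, the force, the opening and the grip force at its end, in the units of the state.
- state(): the state, without advancing time (a new reading comes with each control period).
- cams.grab_frame(name): name is "scene" or "top" or "wrist"; returns a dict with "color" (420x560x3 uint8, red, green, blue), "z_map" (420x560 float32, mm along the optical axis (not along the pixel's ray), 0 where there is no reading), "fovy" (degrees; the focal length in pixels is half the picture's height over the tangent of half this angle, whatever the lens; pixels are square), "cx", "cy" (the principal point, pixels), "eye" and "rotation" of the camera in the world; the wrist camera has in their place "tool_from_camera" (4x4, takes a point from camera to tool coordinates, whose origin is the TCP and whose axes are the flange's). Camera axes: x right, y up, looking along -z (the intrinsics and any distortion apply to the point x, -y, -z); pixel columns grow to the right and rows downward; lengths in mm; the calibration is good to about 2 mm. A picture is of the moment at which its call begins: read the wrist's pose just before it.
- ticket.job_done(): hands the job in; it is judged then, once.
Trained networks look in a picture, given as the dict that the camera call returned (one of the last four; its "shot" number tells which), for a name from the list of things; names that differ only in an ending like _2 or _b are one class to them, and where a whole thing is asked for, a point or a joint stands for the part that bears it (a point fixed in the world has none). Each returns a list of dicts, best first, with "confidence" (0 to 1); they miss things now and then, are a little off and sometimes report something else, mostly with a low value. They report only what shows in the picture. A call takes as long as a camera call. They do not tell look-alikes from the thing itself.
- look_for(picture, thing): "at" ([column, row] in pixels, amid what is visible of it).
- outline_of(picture, thing): "pixels" (420x560 bool, what is visible of it) and "at" ([column, row] in pixels, amid what is visible of it).
The state is a dict: "time_s": time; "qpos": joint angles; "qvel": joint speeds; "effort": joint torques, N m; "ee_pos": TCP position; "ee_rot": TCP orientation; "force": force on the tool from outside, world axes, zero at the start; "torque": the same for the moment, N m; "gripper_width": finger opening in mm; "gripper_force": force on a finger pad.
Only numpy, scipy, OpenCV 4.12 (cv2) and the standard library are available. Lean on these libraries where they do the work, as an engineer would, in place of code of your own. Each camera call takes 0.05 s, during which the arm holds its last target. There are 200 camera calls.

## Working session

There is one attempt and no reset: what is moved stays moved. The work goes in short steps, Python scripts to look and compute and a tool call to move; the robot and the scene stay as the last step left them, time stands still between calls to the robot, and variables do not carry over. Pictures are saved under pics/ and viewed, at most 17 in all, crops included, and the job is handed in when it is done.

Besides the shell and the picture viewer there is one more tool, called after "Call:" by a JSON object that holds its "api" and its "payload". servo_tool: Moves the arm, as the interface text tells. Its arguments: {"type":"object","properties":{"steps":{"type":"array","items":{"type":"array"}},"squeeze":{"type":"number"}},"required":["steps"]}

```bash
ls; mkdir -p pics
cat > h.py <<'E'
import numpy as np, cv2
from workcell import state, cams, ticket, look_for, outline_of, env
from scipy.spatial.transform import Rotation as R
def pose():
    s=state(); T=np.eye(4); T[:3,:3]=R.from_euler('xyz',s['ee_rot'],degrees=True).as_matrix(); T[:3,3]=s['ee_pos']; return T
def grab(n):
    T=pose(); f=cams.grab_frame(n)
    if n=='wrist': M=T@np.array(f['tool_from_camera'])
    else:
        M=np.eye(4); r=np.array(f['rotation']); M[:3,:3]=r if r.shape==(3,3) else R.from_euler('xyz',r,degrees=True).as_matrix(); M[:3,3]=f['eye']
    f['M']=M; return f
def save(f,n): cv2.imwrite('pics/'+n,f['color'][:,:,::-1])
def cloud(f):
    h,w=f['z_map'].shape; F=h/2/np.tan(np.radians(f['fovy'])/2); z=f['z_map'].astype(float)
    u,v=np.meshgrid(np.arange(w),np.arange(h))
    p=np.stack([(u-f['cx'])/F*z,-(v-f['cy'])/F*z,-z],-1)
    return p@f['M'][:3,:3].T+f['M'][:3,3]
def ray(f,u,v,zw):
    h=f['z_map'].shape[0]; F=h/2/np.tan(np.radians(f['fovy'])/2)
    d=f['M'][:3,:3]@np.array([(u-f['cx'])/F,-(v-f['cy'])/F,-1]); o=f['M'][:3,3]
    return o+d*(zw-o[2])/d[2]
def proj(f,P):
    h=f['z_map'].shape[0]; F=h/2/np.tan(np.radians(f['fovy'])/2)
    c=(np.asarray(P)-f['M'][:3,3])@f['M'][:3,:3]
    return np.stack([f['cx']-c[...,0]/c[...,2]*F,f['cy']+c[...,1]/c[...,2]*F],-1)
E
python3 - <<'E'
from h import *
for n in ['scene','top','wrist']:
    f=grab(n); save(f,n+'0.png')
    print(n,{k:v for k,v in f.items() if k not in('color','z_map','M')})
print(state())
E
```

```text
pics
scene {'fovy': 56.028304389525495, 'cx': 280.3310094339733, 'cy': 210.23409745924363, 'eye': array([1100.39339906, -573.30876081,  733.72177542]), 'rotation': array([54.73726791, -0.17926569, 47.38640166]), 'shot': 1}
top {'fovy': 49.99959352376771, 'cx': 279.27884748936896, 'cy': 214.89164859665516, 'eye': array([ 332.23244845,  -25.61003036, 1287.64765273]), 'rotation': array([  6.4269804 ,   0.16119968, -91.61819201]), 'shot': 2}
wrist {'fovy': 68.40315684753449, 'cx': 279.2872260119332, 'cy': 213.34509027793342, 'tool_from_camera': array([[ 1.47381802e-03,  9.66688056e-01,  2.55953178e-01,
         7.11382941e+01],
       [ 9.99998873e-01, -1.49774604e-03, -1.01437091e-04,
        -2.55339702e-01],
       [ 2.85294836e-04,  2.55953040e-01, -9.66689175e-01,
        -1.48495469e+02],
       [ 0.00000000e+00,  0.00000000e+00,  0.00000000e+00,
         1.00000000e+00]]), 'shot': 3}
{'time_s': 0.15, 'qpos': array([ 7.00157665e+01,  1.83431891e+01,  8.96885073e+01, -2.83603334e-04,
        7.20433315e+01, -1.14681488e+00]), 'qvel': array([ 0.06515114, -0.08106393, -0.05909966,  0.03956139, -0.08805479,
        0.01153733]), 'effort': array([ 3.66411214e-04, -4.12773907e+01, -2.32156330e+01,  7.28492439e-02,
        4.32123116e-02, -8.31370949e-05]), 'ee_pos': array([185.55369582, 543.88628414, 235.32626105]), 'ee_rot': array([-1.79924982e+02, -1.23201428e-03,  1.61162668e+02]), 'force': array([ 1.12859296, -0.64187882,  0.13661626]), 'torque': array([-0.00836054,  0.02439708,  0.01109578]), 'gripper_force': 0.0, 'gripper_width': 91.31679181113476}
```

Run:
```python
from h import *
f=grab('top'); f2=cv2.imread('pics/scene0.png')
cv2.imwrite('pics/top_big.png',cv2.resize(f['color'][:,:,::-1],(800,600),interpolation=cv2.INTER_CUBIC))
np.set_printoptions(precision=1,suppress=True)
P=cloud(f)
for t in ['photometer','pin','tray','cuvette1','cover','cover_grip','switch','switch_tip','rod_knob','beaker','lock_hole','spatula','timer']:
    for d in look_for(f,t)[:6]:
        u,v=d['at']; print(t,np.round([u,v]),round(d['confidence'],2),P[int(v),int(u)])
```

```text
photometer [338. 126.] 0.93 [ 691.8 -185.5  147.9]
tray [124. 229.] 0.8 [452.  419.9   2. ]
tray [114. 308.] 0.71 [227.4 444.7   4.5]
cuvette1 [221. 267.] 0.51 [333.1 143.1   3.8]
cover [334. 145.] 0.84 [ 636.9 -169.4  155. ]
cover_grip [334. 144.] 0.74 [ 640.  -172.3  153.1]
cover_grip [205. 201.] 0.35 [521.7 184.8  14.6]
rod_knob [294. 158.] 0.6 [614.1 -66.6 120.5]
beaker [177. 135.] 0.63 [724.4 270.    2.4]
beaker [432. 242.] 0.55 [ 386.4 -451.5   16.3]
lock_hole [338. 124.] 0.69 [ 692.3 -184.7  154.9]
spatula [221. 266.] 0.97 [338.8 145.8   4.2]
timer [430. 244.] 0.68 [ 380.9 -448.8   14.7]
```

View pics/scene0.png

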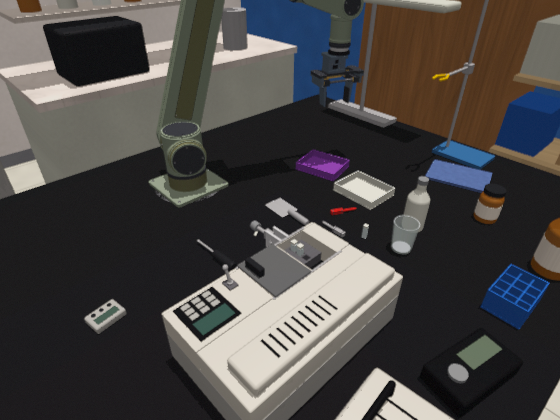

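View pics/top_big.png

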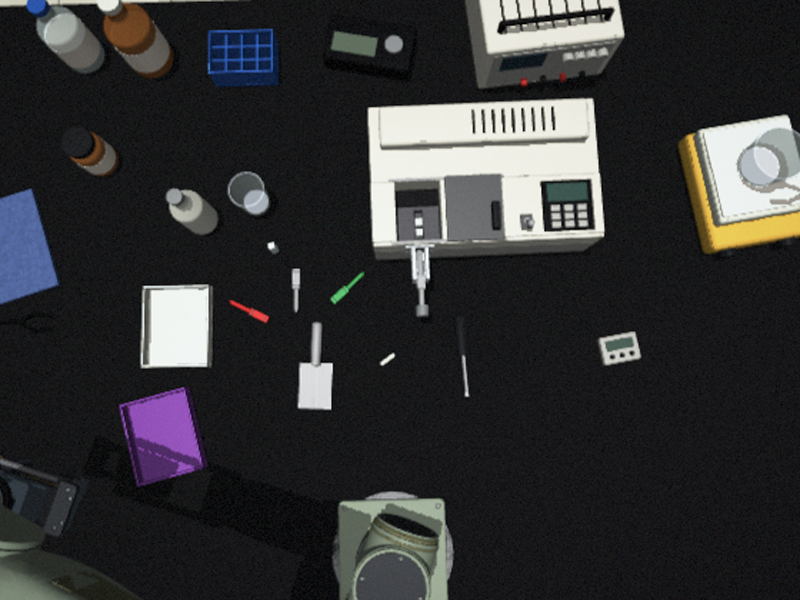

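Steel pin (grey) is at about (296,290) in the enlarged top view, shank towards the robot. The red and green ones are look-alikes. The white tray is at (176,326), the bench cuvette at (272,247), and cuvette5 does not show. Next I'll fit the photometer pose.

```bash
cat >> h.py <<'E'
def plan(x,y,z,yaw):
    "shift in present tool axes and z turn (tool pointing down)"
    T=pose(); d=T[:3,:3].T@(np.array([x,y,z])-T[:3,3])
    Rt=R.from_euler('xyz',[180,0,yaw],degrees=True)
    w=(R.from_matrix(T[:3,:3]).inv()*Rt).as_rotvec()
    return 'shift',d.round(1),'turn',w.round(3),'after-turn shift',(Rt.inv().apply(np.array([x,y,z])-T[:3,3])).round(1)
E
python3 - <<'E'
from h import *
np.set_printoptions(precision=1,suppress=True)
f=grab('top'); P=cloud(f); o=outline_of(f,'photometer')[0]['pixels']
def rect(m,erode=0):
    pts=P[m][:,:2].astype(np.float32); return cv2.minAreaRect(pts),len(pts)
Z=P[...,2]
box=(P[...,0]>500)&(P[...,0]<900)&(P[...,1]>-420)&(P[...,1]<70)
print('deck',np.median(Z[o&(Z>140)&(Z<155)]))
print(rect(o&box&(Z>140)), rect(o&box&(Z>165)))
# tray
for d in outline_of(f,'tray')[:2]:
    m=d['pixels']; print('tray',d['at'],rect(m&(Z>20)),rect(m))
g=cv2.cvtColor(f['color'],cv2.COLOR_RGB2HSV)
for nm,(u0,u1,v0,v1) in dict(pin=(200,214,184,222),cuv=(182,198,166,180)).items():
    m=np.zeros(Z.shape,bool); m[v0:v1,u0:u1]=(g[v0:v1,u0:u1,2]>80)
    print(nm,rect(m),Z[m].max())
    if nm=='pin':
        vs,us=np.nonzero(m)
        for v in range(vs.min(),vs.max()+1): 
            q=us[vs==v]; print(v,len(q),P[v,int(q.mean())] if len(q) else '')
E
```

```text
deck 145.21911315520242
(((706.4443359375, -190.1217803955078), (264.439453125, 420.6131591796875), 0.79859459400177), 13937) (((712.1099243164062, -189.14761352539062), (236.2765655517578, 379.40203857421875), 0.6692877411842346), 4142)
tray [113.4, 308.1] (((287.2004089355469, 241.35272216796875), (159.66256713867188, 539.9802856445312), 13.823476791381836), 424) (((291.0185241699219, 252.40432739257812), (163.3861083984375, 558.0419311523438), 15.325697898864746), 2991)
tray [124.1, 230.5] (((436.10247802734375, 226.2667694091797), (519.033203125, 165.91612243652344), 85.31671142578125), 394) (((436.10247802734375, 226.2667694091797), (519.033203125, 165.91612243652344), 85.31671142578125), 2790)
pin (((517.3017578125, 181.69044494628906), (86.40924835205078, 18.18446159362793), 0.620281457901001), 132) 18.820789714281773
188 5 [559.4 179.   13. ]
189 6 [556.6 181.9  12.8]
190 6 [552.7 181.1  18.2]
191 6 [550.7 181.9  13.5]
192 6 [547.9 182.1  12.5]
193 6 [544.7 181.8  14.4]
194 6 [541.7 181.7  15.3]
195 6 [538.7 181.6  15.8]
196 6 [535.9 181.8  15. ]
197 6 [533.3 182.1  13.2]
198 6 [530.5 182.2  12.9]
199 6 [527.9 182.6  10.6]
200 6 [524.5 182.   14.2]
201 6 [521.9 182.3  12.7]
202 4 [519.1 182.5  11.5]
203 3 [515.9 179.4  13.4]
204 3 [513.5 179.9  10.2]
205 3 [510.8 180.3   8.2]
206 3 [507.8 180.1   9.5]
207 3 [505.  180.2   8.8]
208 3 [501.9 180.1   9.9]
209 3 [499.3 180.4   7.9]
210 3 [496.6 180.7   6.6]
211 3 [493.4 180.3   9.2]
212 3 [490.6 180.5   8.2]
213 3 [487.9 180.8   6.7]
214 3 [485.1 180.9   6.1]
215 3 [481.8 180.4   9.5]
216 3 [479.  180.5   9.1]
217 2 [477.7 185.6  -4.5]
218 1 [474.1 181.7   1.6]
cuv (((607.276123046875, 227.51730346679688), (29.254138946533203, 14.682564735412598), 51.79937744140625), 40) 48.74644761118111
```

Call:
{"api": "servo_tool", "payload": {"steps": [[0, [0, 0, -25], [0, 0, -0.115]], [0, [0, 0, -25], [0, 0, -0.115]], [0, [0, 0, -15], [0, 0, -0.115]], [0, [-20, -45, 0], [0, 0, 0]], [0, [-20, -45, 0], [0, 0, 0]], [0, [-20, -45, 0], [0, 0, 0]], [0, [-20, -45, 0], [0, 0, 0]], [0, [-20, -45, 0], [0, 0, 0]], [0, [-20, -45, 0], [0, 0, 0]], [0, [-20, -45, 0], [0, 0, 0]]]}}

```text
time_s: 2.0
ee_pos: [331.1, 229.7, 301.2]
ee_rot: [180.0, 0.1, -179.0]
force: [1.0, -0.1, -0.5]
gripper_width: 91.3
gripper_force: 0.0
```

Call:
{"api": "servo_tool", "payload": {"steps": [[200, [-20, -45, 0], [0, 0, 0]], [255, [-20, -45, 0], [0, 0, 0]], [255, [-20, -45, 0], [0, 0, 0]], [255, [-20, -45, 0], [0, 0, 0]], [255, [-20, -45, 0], [0, 0, 0]], [255, [-20, -45, 0], [0, 0, 0]], [255, [-20, -45, 0], [0, 0, 0]], [255, [-20, -45, 0], [0, 0, 0]], [255, [-20, -40, 0], [0, 0, 0]], [255, [-15, -30, 0], [0, 0, 0]]]}}

```text
time_s: 3.0
ee_pos: [533.5, -198.0, 300.6]
ee_rot: [-180.0, 0.0, -179.2]
force: [0.5, 1.2, 0.0]
gripper_width: 14.1
gripper_force: 0.0
```

Run:
```python
from h import *
np.set_printoptions(precision=1,suppress=True)
s=state(); print(s['time_s'],s['ee_pos'],s['ee_rot'],s['gripper_width'])
f=grab('wrist'); save(f,'w1.png'); P=cloud(f)
for t in ['switch_tip','cover_grip','rod_knob','cuvette1']:
    for d in look_for(f,t)[:3]:
        u,v=d['at']; print(t,np.round([u,v]),round(d['confidence'],2),P[int(v),int(u)])
O=np.array([636.2,-66.1,0]); Rz=R.from_euler('z',0.8,degrees=True)
for q in [(-45,-195,184),(-20,-141,164),(-63,-335,145),(115,-335,145)]: print(q,O+Rz.apply(q),proj(f,O+Rz.apply(q)))
print(plan(594-35,-261.7,230,180.8))
```

```text
3.0 [ 533.5 -198.   300.6] [-180.     0.  -179.2] 14.086243961846602
cover_grip [281. 306.] 0.8 [ 631.6 -196.3  173. ]
rod_knob [402. 176.] 0.58 [504.7 -68.9 121.9]
cuvette1 [558. 231.] 0.51 [598.9 216.1  10.6]
cuvette1 [431.  64.] 0.35 [373.4  -3.2   6.4]
(-45, -195, 184) [ 593.9 -261.7  184. ] [210.9 275.7]
(-20, -141, 164) [ 618.2 -207.4  164. ] [269.4 289.4]
(-63, -335, 145) [ 577.9 -401.9  145. ] [ 84.1 242.8]
(115, -335, 145) [ 755.9 -399.5  145. ] [107.9 383.4]
('shift', array([-25.6, -67.4,  70.6]), 'turn', array([ 0., -0.,  0.]), 'after-turn shift', array([-25.7, -67.3,  70.7]))
```

View pics/w1.png

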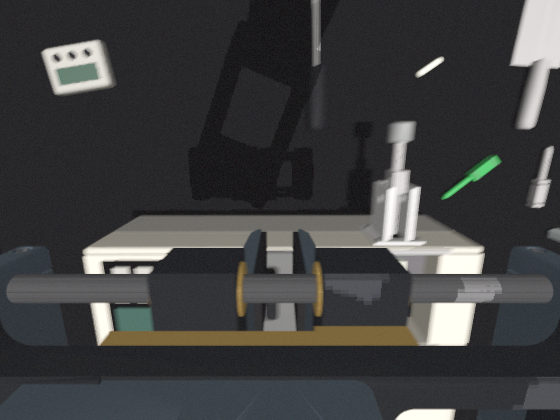

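Call:
{"api": "servo_tool", "payload": {"steps": [[255, [0, -30, 20], [0, 0, 0]], [255, [0, 0, 20], [0, 0, 0]], [255, [0, 0, 0], [0, 0, 0]], [255, [0, 0, 0], [0, 0, 0]], [255, [0, 0, 0], [0, 0, 0]], [255, [0, 0, 0], [0, 0, 0]], [255, [0, 0, 0], [0, 0, 0]], [255, [0, 0, 0], [0, 0, 0]], [255, [0, 0, 0], [0, 0, 0]], [255, [0, 0, 0], [0, 0, 0]]]}}

```text
time_s: 4.25
ee_pos: [533.2, -225.3, 260.9]
ee_rot: [180.0, 0.0, -179.1]
force: [-0.5, 0.0, 0.3]
gripper_width: 0.8
gripper_force: 0.0
```

```bash
cat >> h.py <<'E'
O=np.array([636.2,-66.1,0]); A=0.8
def W(*q): return O+R.from_euler('z',A,degrees=True).apply(q)
E
python3 - <<'E'
from h import *
np.set_printoptions(precision=1,suppress=True)
s=state(); print(s['time_s'],s['ee_pos'],s['ee_rot'],s['gripper_width'])
f=grab('wrist'); P=cloud(f)
c=f['color'].copy()
for q in [(-63,-335,145),(-63,85,145),(-180,0,110),(-108,15,110),(-63,-100,145),(-124,15,133),(-124,-15,133)]:
    p=proj(f,W(*q)); print(q,p); cv2.circle(c,tuple(int(round(a)) for a in p),2,(255,0,0),-1)
f['color']=c; save(f,'w2.png')
print(plan(*W(-45-35,-195,230),180.8))
E
```

```text
4.25 [ 533.2 -225.3  260.9] [ 180.     0.  -179.1] 0.8442296415468544
(-63, -335, 145) [ 87.1 258.3]
(-63, 85, 145) [542.9 259.9]
(-180, 0, 110) [448.9 128.3]
(-108, 15, 110) [453.6 203.5]
(-63, -100, 145) [342.3 259.2]
(-124, 15, 133) [470. 192.]
(-124, -15, 133) [437.  191.9]
('shift', array([-25.1, -37.3,  30.9]), 'turn', array([0., 0., 0.]), 'after-turn shift', array([-25.2, -37.2,  30.9]))
```

View pics/w2.png

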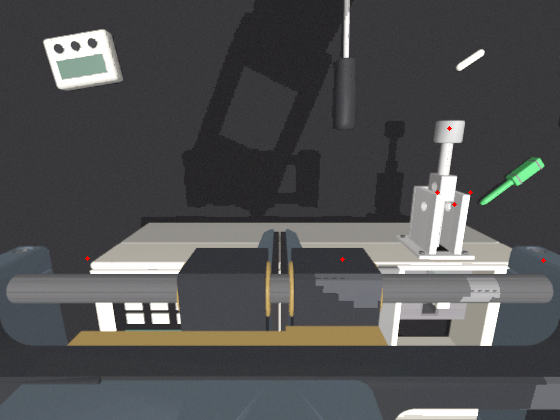

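Call:
{"api": "servo_tool", "payload": {"steps": [[255, [-25, -37, 0], [0, 0, 0]], [255, [0, 0, 35], [0, 0, 0]], [255, [0, 0, 32], [0, 0, 0]], [255, [0, 0, 0], [0, 0, 0]], [255, [-10, 0, 0], [0, 0, 0]], [255, [-10, 0, 0], [0, 0, 0]], [255, [-10, 0, 0], [0, 0, 0]], [255, [-8, 0, 0], [0, 0, 0]], [255, [-8, 0, 0], [0, 0, 0]], [255, [0, 0, 0], [0, 0, 0]]]}}

```text
time_s: 5.3
ee_pos: [603.3, -261.0, 194.3]
ee_rot: [180.0, -0.3, -179.0]
force: [-8.1, 0.4, 5.3]
gripper_width: 0.4
gripper_force: 4.8
```

Call:
{"api": "servo_tool", "payload": {"steps": [[255, [-2, 0, 0], [0, 0, 0]], [255, [-1, 0, 0], [0, 0, 0]], [255, [0, 0, 0], [0, 0, 0]], [255, [0, 0, 0], [0, 0, 0]], [255, [0, 0, 0], [0, 0, 0]], [255, [0, 0, 0], [0, 0, 0]], [255, [0, 0, 0], [0, 0, 0]], [255, [0, 0, 0], [0, 0, 0]], [255, [0, 0, 0], [0, 0, 0]], [255, [0, 0, 0], [0, 0, 0]]]}}

```text
time_s: 6.3
ee_pos: [603.8, -261.0, 194.3]
ee_rot: [179.9, -0.6, -179.1]
force: [-12.6, 2.0, 6.6]
gripper_width: 0.1
gripper_force: 7.3
```

Call:
{"api": "servo_tool", "payload": {"steps": [[255, [10, 0, 0], [0, 0, 0]], [255, [20, 0, 0], [0, 0, 0]], [200, [10, 20, -45], [0, 0, 0]], [100, [0, 20, -45], [0, 0, 0]], [60, [-30, 30, -20], [0, 0, 0]], [60, [-32, 30, 0], [0, 0, 0]], [60, [-32, 33, 0], [0, 0, 0]], [60, [-32, 30, 0], [0, 0, 0]], [60, [0, 32, 0], [0, 0, 0]], [60, [0, 0, 0], [0, 0, 0]]]}}

```text
time_s: 7.3
ee_pos: [692.3, -60.2, 303.0]
ee_rot: [179.9, 0.1, -178.8]
force: [-0.1, 0.0, -0.6]
gripper_width: 61.5
gripper_force: 0.0
```

Call:
{"api": "servo_tool", "payload": {"steps": [[60, [0, 0, 0], [0, 0, 0]], [60, [0, 0, 0], [0, 0, 0]], [60, [0, 0, 0], [0, 0, 0]], [60, [0, 0, 0], [0, 0, 0]], [60, [0, 0, 0], [0, 0, 0]], [60, [0, 0, 0], [0, 0, 0]], [60, [0, 0, 0], [0, 0, 0]], [60, [0, 0, 0], [0, 0, 0]], [60, [0, 0, 0], [0, 0, 0]], [60, [0, 0, 0], [0, 0, 0]]]}}

```text
time_s: 8.3
ee_pos: [690.7, -64.7, 303.7]
ee_rot: [180.0, -0.0, -179.1]
force: [-0.4, 0.5, 0.0]
gripper_width: 69.9
gripper_force: 0.0
```

Run:
```python
from h import *
np.set_printoptions(precision=1,suppress=True)
s=state(); print(s['time_s'],s['ee_pos'],s['ee_rot'],s['gripper_width'])
f=grab('wrist')
np.savez('w3.npz',**{k:v for k,v in f.items()})
c=f['color'].copy()
for q in [(-63,85,145),(-180,0,110),(-55,-42,145),(-55,42,145),(55,42,145),(55,-42,145),(-40,0,144),(-20,0,144),(0,0,144),(-124,15,133),(-124,-15,133),(-20,-141,175)]:
    p=proj(f,W(*q)); print(q,p); cv2.circle(c,tuple(int(round(a)) for a in p),1,(255,0,0),-1)
f['color']=cv2.resize(c,(800,600),interpolation=cv2.INTER_CUBIC); save(f,'w3.png')
g=grab('scene'); cv2.imwrite('pics/s3.png',cv2.resize(g['color'][210:330,180:340,::-1],(640,480),interpolation=cv2.INTER_CUBIC))
```

```text
8.3 [690.7 -64.7 303.7] [ 180.    -0.  -179.1] 69.87692149505354
(-63, 85, 145) [371.8  80.2]
(-180, 0, 110) [280.1 -48.9]
(-55, -42, 145) [234.4  88.9]
(-55, 42, 145) [324.8  89.2]
(55, 42, 145) [320.3 204.5]
(55, -42, 145) [238.  204.2]
(-40, 0, 144) [279.6 106.2]
(-20, 0, 144) [279.5 128.1]
(0, 0, 144) [279.4 149.3]
(-124, 15, 133) [296.4   9.8]
(-124, -15, 133) [263.4   9.6]
(-20, -141, 175) [116.3 127.1]
```

View pics/w3.png

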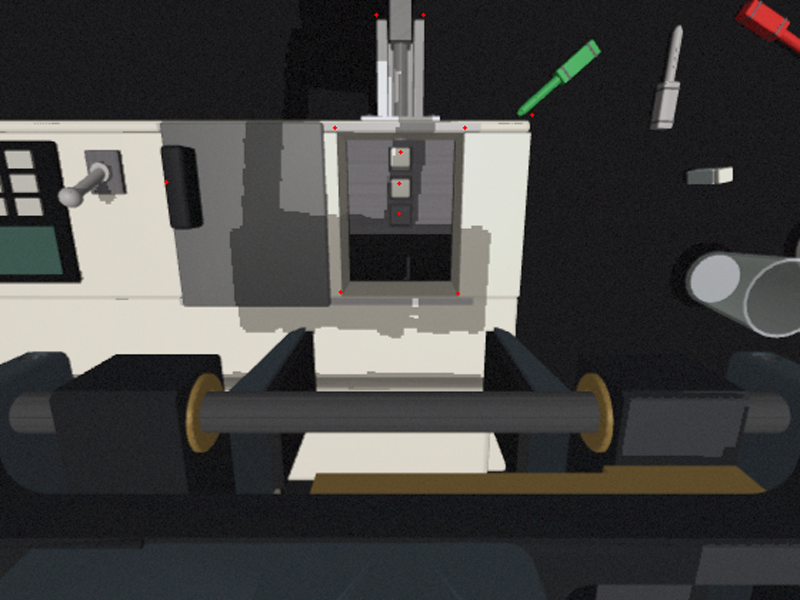

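View pics/s3.png

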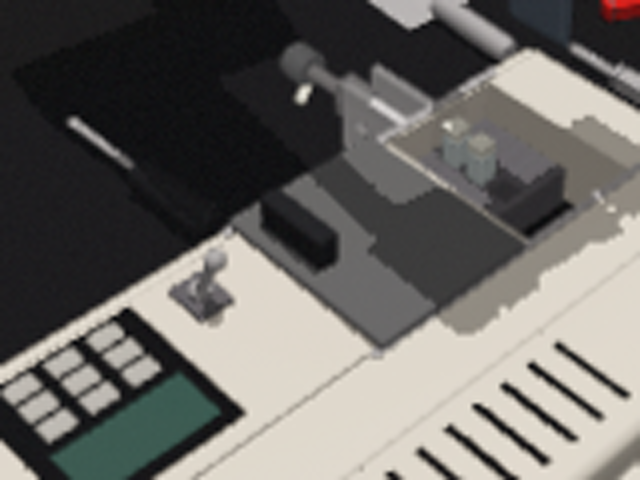

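Call:
{"api": "servo_tool", "payload": {"steps": [[155, [35, 0, 20], [0, 0, 0]], [155, [31.7, 0, 20], [0, 0, 0]], [155, [0, 0, 40], [0, 0, 0]], [155, [0, 0, 30], [0, 0, 0]], [155, [0, 0, 10], [0, 0, 0]], [155, [0, 0, 0], [0, 0, 0]], [155, [0, 0, 0], [0, 0, 0]], [155, [0, 0, 0], [0, 0, 0]], [155, [0, 0, 0], [0, 0, 0]], [155, [0, 0, 0], [0, 0, 0]]], "squeeze": 15}}

```text
time_s: 9.4
ee_pos: [624.4, -65.9, 184.7]
ee_rot: [-180.0, 0.1, -179.1]
force: [-0.6, -0.2, 0.6]
gripper_width: 35.4
gripper_force: 0.0
```

```bash
sed -i 's/^O=.*; A/O=np.array([639.2,-65.7,0]); A/' h.py
python3 - <<'E'
from h import *
s=state(); print(s['time_s'],s['ee_pos'],s['gripper_width'])
print(plan(*W(-15,0,145),180.8))
E
```

```text
9.4 [624.41871235 -65.91982299 184.65360955] 35.375251265530316
('shift', array([ 0.3,  0. , 39.7]), 'turn', array([-0.   ,  0.002,  0.002]), 'after-turn shift', array([ 0.2,  0. , 39.7]))
```

Call:
{"api": "servo_tool", "payload": {"steps": [[155, [0, 0, 20], [0, 0, 0]], [155, [0, 0, 15], [0, 0, 0]], [155, [0, 0, 4], [0, 0, 0]], [155, [0, 0, 0], [0, 0, 0]], [180, [0, 0, 0], [0, 0, 0]], [210, [0, 0, 0], [0, 0, 0]], [255, [0, 0, 0], [0, 0, 0]], [255, [0, 0, 0], [0, 0, 0]], [255, [0, 0, 0], [0, 0, 0]], [255, [0, 0, 0], [0, 0, 0]]]}}

```text
time_s: 10.4
ee_pos: [624.3, -65.9, 145.3]
ee_rot: [-180.0, 0.1, -179.1]
force: [-0.3, 0.5, 3.9]
gripper_width: 12.8
gripper_force: 15.0
```

Call:
{"api": "servo_tool", "payload": {"steps": [[255, [0, 0, 0], [0, 0, 0]], [255, [0, 0, -5], [0, 0, 0]], [255, [0, 0, -10], [0, 0, 0]], [255, [0, 0, -20], [0, 0, 0]], [255, [0, 0, -40], [0, 0, 0]], [255, [0, 0, -40], [0, 0, 0]], [255, [0, 0, -20], [0, 0, 0]], [255, [0, 0, 0], [0, 0, 0]], [255, [0, 0, 0], [0, 0, 0]], [255, [0, 0, 0], [0, 0, 0]]]}}

```text
time_s: 11.4
ee_pos: [623.1, -65.8, 277.8]
ee_rot: [180.0, -0.2, -179.1]
force: [-0.4, -0.8, -0.0]
gripper_width: 12.3
gripper_force: 15.0
```

Run:
```python
from h import *
np.set_printoptions(precision=1,suppress=True)
f=grab('top'); P=cloud(f); Z=P[...,2]; c=f['color'].astype(int)
white=(c.min(-1)>150)&(np.ptp(c,axis=-1)<25)
m=np.zeros_like(white); m[190:265,90:155]=white[190:265,90:155]
n,l,st,ce=cv2.connectedComponentsWithStats(m.astype(np.uint8)); i=1+st[1:,4].argmax(); print(st[i])
m=l==i; 
q=P[m]
print(cv2.minAreaRect(q[q[:,2]>-5][:,:2].astype(np.float32)), q[:,:2].mean(0))
cor=cv2.boxPoints(cv2.minAreaRect(np.argwhere(m)[:,::-1].astype(np.float32))); print(cor)
rim=np.array([ray(f,u,v,30)[:2] for u,v in cor]); print(rim,rim.mean(0))
```

```text
[  99  199   47   59 2404]
((436.33099365234375, 230.51040649414062), (526.6016235351562, 168.60438537597656), 85.63477325439453) [450.8 417.2]
[[ 99. 199.]
 [145. 199.]
 [145. 257.]
 [ 99. 257.]]
[[533.6 481.7]
 [529.9 351.7]
 [366.7 350.8]
 [370.3 479. ]] [450.2 415.8]
```

Call:
{"api": "servo_tool", "payload": {"steps": [[255, [11.5, 48, 0], [0, 0, 0]], [255, [11.5, 48, 0], [0, 0, 0]], [255, [11.5, 48, 0], [0, 0, 0]], [255, [11.5, 48, 0], [0, 0, 0]], [255, [11.5, 48, 0], [0, 0, 0]], [255, [11.5, 48, 0], [0, 0, 0]], [255, [11.5, 48, 0], [0, 0, 0]], [255, [11.5, 48, 0], [0, 0, 0]], [255, [11.5, 48, 0], [0, 0, 0]], [255, [11.5, 48, 0], [0, 0, 0]]]}}

```text
time_s: 12.45
ee_pos: [500.0, 413.7, 278.2]
ee_rot: [-179.9, -0.1, -179.1]
force: [1.8, -0.1, 0.3]
gripper_width: 12.3
gripper_force: 15.0
```

Call:
{"api": "servo_tool", "payload": {"steps": [[255, [0, 3, 40], [0, 0, 0]], [255, [0, 0, 50], [0, 0, 0]], [255, [0, 0, 40], [0, 0, 0]], [255, [0, 0, 30], [0, 0, 0]], [255, [0, 0, 20], [0, 0, 0]], [255, [0, 0, 0], [0, 0, 0]], [255, [0, 0, 0], [0, 0, 0]], [255, [0, 0, 0], [0, 0, 0]], [255, [0, 0, 0], [0, 0, 0]], [255, [0, 0, 0], [0, 0, 0]]]}}

```text
time_s: 13.45
ee_pos: [501.6, 415.5, 101.0]
ee_rot: [179.9, 0.1, -179.1]
force: [0.9, 0.3, -0.3]
gripper_width: 12.3
gripper_force: 15.0
```

Run:
```python
from h import *
np.set_printoptions(precision=1,suppress=True)
s=state(); print(s['time_s'],s['ee_pos'],s['gripper_width'])
print(plan(500,416,53,180.8))
f=grab('wrist'); f['color']=f['color'][::1]; save(f,'w4.png')
```

```text
13.45 [501.6 415.5 101. ] 12.251770861913572
('shift', array([ 1.7,  0.4, 48. ]), 'turn', array([0., 0., 0.]), 'after-turn shift', array([ 1.6,  0.5, 48. ]))
```

View pics/w4.png

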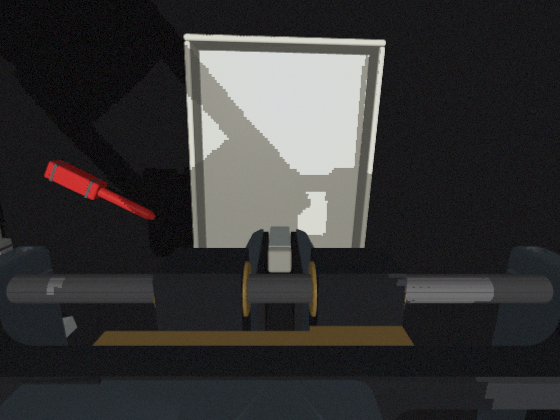

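The cuvette is held at (280,250) over the tray (columns 190–380). I'll set it down.

Call:
{"api": "servo_tool", "payload": {"steps": [[255, [1.5, 0, 25], [0, 0, 0]], [255, [0, 0, 15], [0, 0, 0]], [255, [0, 0, 7], [0, 0, 0]], [255, [0, 0, 0], [0, 0, 0]], [255, [0, 0, 0], [0, 0, 0]], [210, [0, 0, 0], [0, 0, 0]], [190, [0, 0, 0], [0, 0, 0]], [170, [0, 0, 0], [0, 0, 0]], [155, [0, 0, 0], [0, 0, 0]], [155, [0, 0, 0], [0, 0, 0]]]}}

```text
time_s: 14.5
ee_pos: [499.7, 415.2, 52.9]
ee_rot: [180.0, 0.0, -179.1]
force: [0.3, -0.3, -0.0]
gripper_width: 35.8
gripper_force: 0.0
```

Call:
{"api": "servo_tool", "payload": {"steps": [[155, [0, 0, -10], [0, 0, 0]], [155, [0, 0, -30], [0, 0, 0]], [155, [0, 0, -45], [0, 0, 0]], [155, [0, 0, -50], [0, 0, 0]], [155, [0, 0, -45], [0, 0, 0]], [155, [-11, -48, -10], [0, 0, 0]], [155, [-11, -48, 0], [0, 0, 0]], [155, [-11, -48, 0], [0, 0, 0]], [155, [-11, -48, 0], [0, 0, 0]], [155, [-11, -48, 0], [0, 0, 0]]]}}

```text
time_s: 15.5
ee_pos: [558.6, 174.5, 243.8]
ee_rot: [180.0, 0.1, -179.0]
force: [1.1, -0.1, 0.4]
gripper_width: 35.9
gripper_force: 0.0
```

Call:
{"api": "servo_tool", "payload": {"steps": [[155, [-11, -48, 0], [0, 0, 0]], [155, [-11, -48, 0], [0, 0, 0]], [155, [-11, -48, 0], [0, 0, 0]], [155, [-10, -48, 0], [0, 0, 0]], [155, [0, -50, 0], [0, 0, 0]], [155, [0, 0, 40], [0, 0, 0]], [155, [0, 0, 20], [0, 0, 0]], [155, [0, 0, 0], [0, 0, 0]], [155, [0, 0, 0], [0, 0, 0]], [155, [0, 0, 0], [0, 0, 0]]]}}

```text
time_s: 16.5
ee_pos: [606.5, -64.7, 184.7]
ee_rot: [-180.0, 0.2, -179.0]
force: [-0.1, 0.1, 0.3]
gripper_width: 35.7
gripper_force: 0.0
```

Run:
```python
from h import *
np.set_printoptions(precision=1,suppress=True)
s=state(); print(s['time_s'],s['ee_pos'],s['gripper_width'])
print(plan(*W(-36,0,145),180.8))
```

```text
16.5 [606.5 -64.7 184.7] 35.67419373848209
('shift', array([ 3.4, -1.5, 39.7]), 'turn', array([-0.,  0.,  0.]), 'after-turn shift', array([ 3.3, -1.5, 39.7]))
```

Call:
{"api": "servo_tool", "payload": {"steps": [[155, [1.5, -1.5, 0], [0, 0, 0]], [155, [0, 0, 15], [0, 0, 0]], [155, [0, 0, 15], [0, 0, 0]], [155, [0, 0, 9], [0, 0, 0]], [155, [0, 0, 0], [0, 0, 0]], [190, [0, 0, 0], [0, 0, 0]], [255, [0, 0, 0], [0, 0, 0]], [255, [0, 0, 0], [0, 0, 0]], [255, [0, 0, 0], [0, 0, 0]], [255, [0, 0, 0], [0, 0, 0]]]}}

```text
time_s: 17.5
ee_pos: [604.2, -66.5, 144.2]
ee_rot: [180.0, 0.1, -179.1]
force: [0.1, 0.1, 2.2]
gripper_width: 12.3
gripper_force: 15.0
```

Call:
{"api": "servo_tool", "payload": {"steps": [[255, [0, 0, 0], [0, 0, 0]], [255, [0, 0, -5], [0, 0, 0]], [255, [0, 0, -10], [0, 0, 0]], [255, [0, 0, -20], [0, 0, 0]], [255, [0, 0, -40], [0, 0, 0]], [255, [0, 0, -40], [0, 0, 0]], [255, [15, 45, -10], [0, 0, 0]], [255, [15, 47, 0], [0, 0, 0]], [255, [15, 47, 0], [0, 0, 0]], [255, [15, 47, 0], [0, 0, 0]]]}}

```text
time_s: 18.5
ee_pos: [540.1, 120.0, 269.7]
ee_rot: [180.0, 0.1, -179.1]
force: [1.1, 0.1, 0.6]
gripper_width: 12.3
gripper_force: 15.0
```

Call:
{"api": "servo_tool", "payload": {"steps": [[255, [15, 47, 0], [0, 0, 0]], [255, [15, 47, 0], [0, 0, 0]], [255, [15, 47, 0], [0, 0, 0]], [255, [15, 47, 0], [0, 0, 0]], [255, [15, 47, 0], [0, 0, 0]], [255, [10, 47, 0], [0, 0, 0]], [255, [0, 15, 0], [0, 0, 0]], [255, [0, 0, 0], [0, 0, 0]], [255, [0, 0, 0], [0, 0, 0]], [255, [0, 0, 0], [0, 0, 0]]]}}

```text
time_s: 19.5
ee_pos: [451.7, 412.4, 269.0]
ee_rot: [-180.0, 0.0, -179.2]
force: [0.5, 0.4, -0.5]
gripper_width: 12.3
gripper_force: 15.0
```

Run:
```python
from h import *
np.set_printoptions(precision=1,suppress=True)
s=state(); print(s['time_s'],s['ee_pos'],s['gripper_width'])
print(plan(452,416,53,180.8))
f=grab('wrist'); save(f,'w5.png')
f=grab('top'); P=cloud(f); Z=P[...,2]; c=f['color'].astype(int)
cv2.imwrite('pics/t5.png',cv2.resize(f['color'][110:300,80:340,::-1],(780,570),interpolation=cv2.INTER_CUBIC))
for v in range(170,178): print(v,[c[v,u].min() for u in range(182,200)],[int(Z[v,u]) for u in range(186,196)])
```

```text
19.5 [451.7 412.4 269. ] 12.343486444425611
('shift', array([ -0.4,   3.7, 216. ]), 'turn', array([-0.,  0.,  0.]), 'after-turn shift', array([ -0.4,   3.6, 216. ]))
170 [np.int64(13), np.int64(24), np.int64(24), np.int64(27), np.int64(33), np.int64(112), np.int64(212), np.int64(216), np.int64(223), np.int64(217), np.int64(45), np.int64(27), np.int64(16), np.int64(24), np.int64(22), np.int64(22), np.int64(30), np.int64(26)] [-3, 0, 40, 47, 45, 46, 30, 0, -1, -3]
171 [np.int64(19), np.int64(17), np.int64(15), np.int64(17), np.int64(21), np.int64(138), np.int64(242), np.int64(241), np.int64(242), np.int64(229), np.int64(85), np.int64(59), np.int64(15), np.int64(19), np.int64(24), np.int64(26), np.int64(18), np.int64(19)] [0, -3, 46, 44, 42, 40, 37, 24, -1, -2]
172 [np.int64(18), np.int64(20), np.int64(22), np.int64(19), np.int64(20), np.int64(135), np.int64(241), np.int64(242), np.int64(242), np.int64(231), np.int64(115), np.int64(69), np.int64(37), np.int64(16), np.int64(24), np.int64(21), np.int64(23), np.int64(21)] [1, 0, 42, 44, 45, 45, 42, 23, 11, 1]
173 [np.int64(23), np.int64(22
[... 748 characters left out ...]
.int64(76), np.int64(38), np.int64(12), np.int64(28), np.int64(20), np.int64(25)] [0, 4, 1, 1, 24, 24, 20, 14, 9, 3]
176 [np.int64(20), np.int64(25), np.int64(22), np.int64(21), np.int64(25), np.int64(18), np.int64(29), np.int64(41), np.int64(70), np.int64(88), np.int64(86), np.int64(78), np.int64(62), np.int64(26), np.int64(13), np.int64(23), np.int64(19), np.int64(25)] [-4, -2, -1, -4, 1, 7, 4, 4, -2, 0]
177 [np.int64(23), np.int64(23), np.int64(23), np.int64(22), np.int64(20), np.int64(18), np.int64(23), np.int64(21), np.int64(39), np.int64(61), np.int64(55), np.int64(42), np.int64(23), np.int64(17), np.int64(9), np.int64(19), np.int64(27), np.int64(26)] [0, 3, -2, 2, 1, 1, -4, -5, -3, 0]
```

View pics/t5.png

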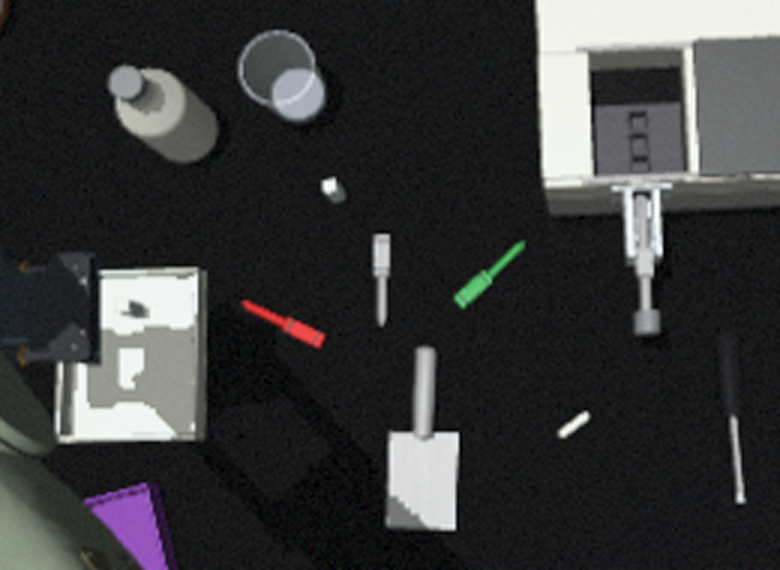

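Call:
{"api": "servo_tool", "payload": {"steps": [[255, [0, 3.5, 50], [0, 0, 0]], [255, [0, 0, 50], [0, 0, 0]], [255, [0, 0, 50], [0, 0, 0]], [255, [0, 0, 35], [0, 0, 0]], [255, [0, 0, 21], [0, 0, 0]], [255, [0, 0, 10], [0, 0, 0]], [255, [0, 0, 0], [0, 0, 0]], [255, [0, 0, 0], [0, 0, 0]], [210, [0, 0, 0], [0, 0, 0]], [190, [0, 0, 0], [0, 0, 0]]]}}

```text
time_s: 20.6
ee_pos: [451.7, 418.2, 54.3]
ee_rot: [179.9, 0.1, -179.1]
force: [-0.2, -0.2, -0.8]
gripper_width: 21.5
gripper_force: 0.0
```

Call:
{"api": "servo_tool", "payload": {"steps": [[155, [0, 0, 0], [0, 0, 0]], [155, [0, 0, -10], [0, 0, 0]], [155, [0, 0, -30], [0, 0, 0]], [155, [0, 0, -45], [0, 0, 0]], [155, [0, 0, -45], [0, 0, 0]], [155, [0, -20, -20], [0, 0, 0]], [155, [-35, -30, 0], [0, 0, 0]], [155, [-35, -33, 0], [0, 0, 0]], [155, [-35, -33, 0], [0, 0, 0]], [155, [-30, -33, 0], [0, 0, 0]]]}}

```text
time_s: 21.6
ee_pos: [589.9, 269.6, 204.0]
ee_rot: [180.0, 0.1, -179.1]
force: [0.1, -0.3, 0.1]
gripper_width: 35.5
gripper_force: 0.0
```

Run:
```python
from h import *
np.set_printoptions(precision=1,suppress=True)
s=state(); print(s['time_s'],s['ee_pos'],s['gripper_width'])
f=grab('top'); P=cloud(f)
print('cuv4 top',ray(f,189.4,171.7,45)); C=ray(f,189.4,171.7,45)
near=(np.hypot(P[...,0]-C[0],P[...,1]-C[1])<110)&(P[...,2]>25)&(P[...,2]<180)
for lo in (80,100): pass
q=P[near]; q=q[np.hypot(*(q[:,:2]-C[:2]).T)>15]; print(len(q), q[np.argsort(np.hypot(*(q[:,:2]-C[:2]).T))[:300:40]])
print(plan(C[0],C[1],120,180.8))
```

```text
21.6 [589.9 269.6 204. ] 35.505419790095274
cuv4 top [601.5 222.8  45. ]
24 [[695.  228.6  87.3]]
('shift', array([ -5.9, -40.9,  83.9]), 'turn', array([-0.,  0., -0.]), 'after-turn shift', array([ -6.3, -41.3,  83.7]))
```

Call:
{"api": "servo_tool", "payload": {"steps": [[155, [-6, -41, 0], [0, 0, 0]], [155, [0, 0, 40], [0, 0, 0]], [155, [0, 0, 40], [0, 0, 0]], [155, [0, 0, 30], [0, 0, 0]], [155, [0, 0, 0], [0, 0, 0]], [155, [0, 0, 0], [0, 0, 0]], [155, [0, 0, 0], [0, 0, 0]], [155, [0, 0, 0], [0, 0, 0]], [155, [0, 0, 0], [0, 0, 0]], [155, [0, 0, 0], [0, 0, 0]]]}}

```text
time_s: 22.65
ee_pos: [595.5, 230.1, 93.8]
ee_rot: [180.0, 0.1, -179.1]
force: [-0.4, -0.3, -0.5]
gripper_width: 35.8
gripper_force: 0.0
```

Run:
```python
from h import *
np.set_printoptions(precision=1,suppress=True)
s=state(); print(s['time_s'],s['ee_pos'],s['gripper_width'])
print(plan(601.5,222.8,44,180.8))
f=grab('wrist'); save(f,'w6.png')
```

```text
22.65 [595.5 230.1  93.8] 35.84965956021703
('shift', array([-5.9, -7.5, 49.8]), 'turn', array([0., 0., 0.]), 'after-turn shift', array([-5.9, -7.4, 49.8]))
```

View pics/w6.png

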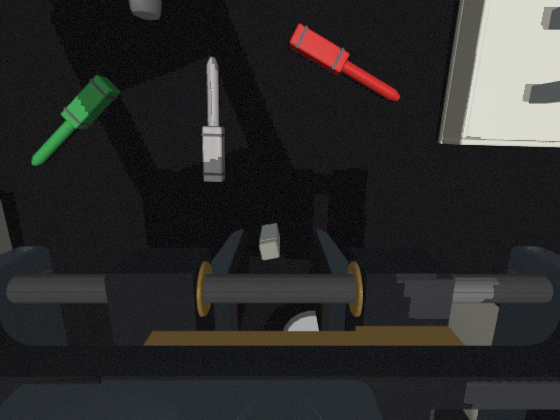

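Call:
{"api": "servo_tool", "payload": {"steps": [[155, [-6, -7.5, 0], [0, 0, 0]], [155, [0, 0, 0], [0, 0, 0]], [155, [0, 0, 20], [0, 0, 0]], [155, [0, 0, 20], [0, 0, 0]], [155, [0, 0, 9], [0, 0, 0]], [190, [0, 0, 0], [0, 0, 0]], [255, [0, 0, 0], [0, 0, 0]], [255, [0, 0, 0], [0, 0, 0]], [255, [0, 0, 0], [0, 0, 0]], [255, [0, 0, 0], [0, 0, 0]]]}}

```text
time_s: 23.7
ee_pos: [601.9, 222.8, 44.8]
ee_rot: [180.0, 0.1, -179.1]
force: [-0.6, -1.0, 2.7]
gripper_width: 13.3
gripper_force: 15.0
```

Call:
{"api": "servo_tool", "payload": {"steps": [[255, [0, 0, 0], [0, 0, 0]], [255, [0, 0, -10], [0, 0, 0]], [255, [0, 0, -40], [0, 0, 0]], [255, [0, 0, -50], [0, 0, 0]], [255, [0, 0, -50], [0, 0, 0]], [255, [40, 20, 0], [0, 0, 0]], [255, [40, 20, 0], [0, 0, 0]], [255, [40, 25, 0], [0, 0, 0]], [255, [40, 25, 0], [0, 0, 0]], [255, [35, 30, 0], [0, 0, 0]]]}}

```text
time_s: 24.7
ee_pos: [402.1, 339.3, 194.4]
ee_rot: [-180.0, -0.0, -179.1]
force: [0.3, 0.6, 0.2]
gripper_width: 13.5
gripper_force: 15.0
```

Call:
{"api": "servo_tool", "payload": {"steps": [[255, [0, 50, 0], [0, 0, 0]], [255, [0, 25, 0], [0, 0, 0]], [255, [0, 0, 0], [0, 0, 0]], [255, [0, 0, 0], [0, 0, 0]], [255, [0, 0, 0], [0, 0, 0]], [255, [0, 0, 0], [0, 0, 0]], [255, [0, 0, 0], [0, 0, 0]], [255, [0, 0, 0], [0, 0, 0]], [255, [0, 0, 0], [0, 0, 0]], [255, [0, 0, 0], [0, 0, 0]]]}}

```text
time_s: 25.7
ee_pos: [403.2, 414.2, 193.8]
ee_rot: [180.0, -0.0, -179.1]
force: [-0.0, -0.2, -0.6]
gripper_width: 13.3
gripper_force: 15.0
```

Run:
```python
from h import *
np.set_printoptions(precision=1,suppress=True)
s=state(); print(s['time_s'],s['ee_pos'],s['gripper_width'])
print(plan(400,416,52,180.8))
f=grab('wrist'); save(f,'w7.png')
```

```text
25.7 [403.2 414.2 193.8] 13.261935979147356
('shift', array([  3.1,   1.9, 141.8]), 'turn', array([ 0., -0.,  0.]), 'after-turn shift', array([  3.1,   1.9, 141.8]))
```

Call:
{"api": "servo_tool", "payload": {"steps": [[255, [0, 2, 40], [0, 0, 0]], [255, [0, 0, 40], [0, 0, 0]], [255, [0, 0, 35], [0, 0, 0]], [255, [0, 0, 20], [0, 0, 0]], [255, [0, 0, 6], [0, 0, 0]], [255, [0, 0, 0], [0, 0, 0]], [255, [0, 0, 0], [0, 0, 0]], [210, [0, 0, 0], [0, 0, 0]], [190, [0, 0, 0], [0, 0, 0]], [155, [0, 0, 0], [0, 0, 0]]]}}

```text
time_s: 26.75
ee_pos: [403.4, 416.7, 53.7]
ee_rot: [179.9, 0.1, -179.1]
force: [0.8, 0.1, -0.3]
gripper_width: 28.3
gripper_force: 0.0
```

Call:
{"api": "servo_tool", "payload": {"steps": [[155, [0, 0, 0], [0, 0, 0]], [155, [0, 0, -10], [0, 0, 0]], [155, [0, 0, -30], [0, 0, 0]], [155, [0, 0, -45], [0, 0, 0]], [155, [0, 0, -45], [0, 0, 0]], [155, [-30, 0, -45], [0, 0, 0]], [155, [-45, 0, -20], [0, 0, 0]], [155, [-45, 0, 0], [0, 0, 0]], [155, [0, 0, 0], [0, 0, 0]], [155, [0, 0, 0], [0, 0, 0]]]}}

```text
time_s: 27.75
ee_pos: [521.0, 417.8, 244.1]
ee_rot: [-180.0, -0.1, -179.2]
force: [-0.4, -0.9, -0.4]
gripper_width: 35.9
gripper_force: 0.0
```

Run:
```python
from h import *
s=state(); print(s['time_s'],s['ee_pos'],s['gripper_width'])
f=grab('wrist'); save(f,'w8.png')
```

```text
27.75 [521.01655216 417.77190022 244.10373032] 35.944512109294976
```

View pics/w8.png

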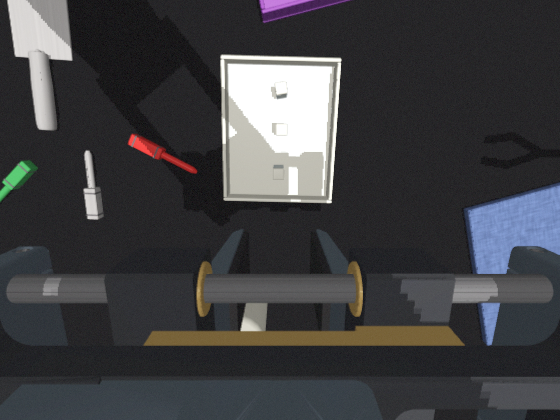

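All three cuvettes stand in the tray, at (279,89), (281,128) and (278,172). Next the rod.

Call:
{"api": "servo_tool", "payload": {"steps": [[255, [12, -47, 0], [0, 0, 0]], [255, [12, -47, 0], [0, 0, 0]], [255, [12, -47, 0], [0, 0, 0]], [255, [12, -47, 0], [0, 0, 0]], [255, [12, -47, 0], [0, 0, 0]], [255, [12, -47, 0], [0, 0, 0]], [255, [12, -47, 0], [0, 0, 0]], [255, [12, -47, 0], [0, 0, 0]], [255, [12, -47, 0], [0, 0, 0]], [255, [12, -47, 0], [0, 0, 0]]]}}

```text
time_s: 28.8
ee_pos: [406.3, -54.2, 244.6]
ee_rot: [180.0, 0.0, -179.0]
force: [0.5, -0.7, -1.0]
gripper_width: 0.4
gripper_force: 0.0
```

Call:
{"api": "servo_tool", "payload": {"steps": [[255, [4, -15, 0], [0, 0, 0]], [255, [0, 0, 40], [0, 0, 0]], [255, [0, 0, 30], [0, 0, 0]], [255, [0, 0, 0], [0, 0, 0]], [255, [0, 0, 0], [0, 0, 0]], [255, [0, 0, 0], [0, 0, 0]], [255, [0, 0, 0], [0, 0, 0]], [255, [0, 0, 0], [0, 0, 0]], [255, [0, 0, 0], [0, 0, 0]], [255, [0, 0, 0], [0, 0, 0]]]}}

```text
time_s: 29.8
ee_pos: [404.8, -68.7, 174.6]
ee_rot: [-180.0, 0.0, -179.1]
force: [-0.5, 0.2, 0.3]
gripper_width: 0.6
gripper_force: 0.0
```

Run:
```python
from h import *
np.set_printoptions(precision=1,suppress=True)
s=state(); print(s['time_s'],s['ee_pos'],s['gripper_width'])
print(plan(*W(-216,0,106),180.8))
f=grab('top'); P=cloud(f)
for t in ['rod_knob','tray']:
    for d in look_for(f,t)[:2]: print(t,d['at'],d['confidence'])
```

```text
29.8 [404.8 -68.7 174.6] 0.5688731976303163
('shift', array([-18.4,  -0.3,  68.7]), 'turn', array([-0.,  0.,  0.]), 'after-turn shift', array([-18.4,  -0.3,  68.6]))
rod_knob [291.3, 157.5] 0.63
rod_knob [203.8, 197.1] 0.43
tray [123.0, 228.7] 0.89
tray [114.5, 306.8] 0.68
```

Call:
{"api": "servo_tool", "payload": {"steps": [[255, [0, 0, 35], [0, 0, 0]], [255, [0, 0, 33], [0, 0, 0]], [255, [-18, 0, 0], [0, 0, 0]], [255, [-5, 0, 0], [0, 0, 0]], [255, [-3, 0, 0], [0, 0, 0]], [255, [-3, 0, 0], [0, 0, 0]], [255, [-3, 0, 0], [0, 0, 0]], [255, [-2, 0, 0], [0, 0, 0]], [255, [0, 0, 0], [0, 0, 0]], [255, [0, 0, 0], [0, 0, 0]]]}}

```text
time_s: 30.95
ee_pos: [433.2, -68.3, 106.5]
ee_rot: [-180.0, -0.6, -179.0]
force: [-12.7, -3.3, 7.6]
gripper_width: 0.4
gripper_force: 6.2
```

Call:
{"api": "servo_tool", "payload": {"steps": [[255, [-1, 0, 0], [0, 0, 0]], [255, [-1, 0, 0], [0, 0, 0]], [255, [-1, 0, 0], [0, 0, 0]], [255, [-1, 0, 0], [0, 0, 0]], [255, [0, 0, 0], [0, 0, 0]], [255, [0, 0, 0], [0, 0, 0]], [255, [0, 0, 0], [0, 0, 0]], [255, [0, 0, 0], [0, 0, 0]], [255, [0, 0, 0], [0, 0, 0]], [255, [0, 0, 0], [0, 0, 0]]]}}

```text
time_s: 31.95
ee_pos: [435.7, -68.2, 106.4]
ee_rot: [180.0, -0.8, -179.0]
force: [-16.1, -3.7, 11.2]
gripper_width: 0.7
gripper_force: 8.2
```

Call:
{"api": "servo_tool", "payload": {"steps": [[255, [-1, 0, 0], [0, 0, 0]], [255, [-1, 0, 0], [0, 0, 0]], [255, [-1, 0, 0], [0, 0, 0]], [255, [0, 0, 0], [0, 0, 0]], [255, [0, 0, 0], [0, 0, 0]], [255, [0, 0, 0], [0, 0, 0]], [255, [0, 0, 0], [0, 0, 0]], [255, [0, 0, 0], [0, 0, 0]], [255, [0, 0, 0], [0, 0, 0]], [255, [0, 0, 0], [0, 0, 0]]]}}

```text
time_s: 32.95
ee_pos: [437.6, -68.2, 106.4]
ee_rot: [180.0, -0.9, -179.0]
force: [-19.0, -4.3, 14.7]
gripper_width: 0.5
gripper_force: 9.6
```

Run:
```python
from h import *
np.set_printoptions(precision=1,suppress=True)
s=state(); print(s['time_s'],s['ee_pos'],s['force'],s['torque'],s['gripper_width'])
f=grab('wrist'); save(f,'w9.png')
f=grab('scene'); cv2.imwrite('pics/s9.png',cv2.resize(f['color'][180:290,220:360,::-1],(764,600),interpolation=cv2.INTER_CUBIC))
```

```text
32.95 [437.6 -68.2 106.4] [-19.   -4.3  14.7] [-0.6  2.8 -0.1] 0.5440157352455758
```

View pics/s9.png

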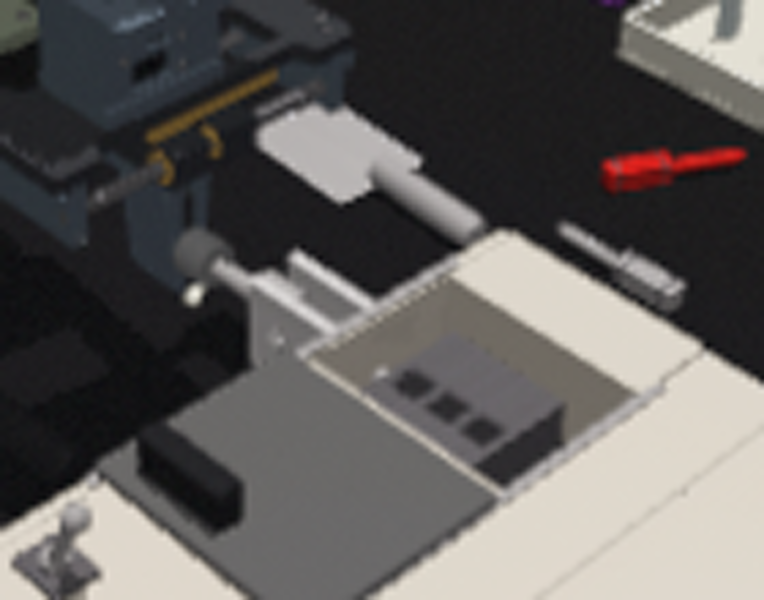

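Call:
{"api": "servo_tool", "payload": {"steps": [[255, [-1, 0, 0], [0, 0, 0]], [255, [-1, 0, 0], [0, 0, 0]], [255, [-1, 0, 0], [0, 0, 0]], [255, [0, 0, 0], [0, 0, 0]], [255, [0, 0, 0], [0, 0, 0]], [255, [0, 0, 0], [0, 0, 0]], [255, [0, 0, 0], [0, 0, 0]], [255, [0, 0, 0], [0, 0, 0]], [255, [0, 0, 0], [0, 0, 0]], [255, [0, 0, 0], [0, 0, 0]]]}}

```text
time_s: 34.05
ee_pos: [449.0, -68.0, 106.5]
ee_rot: [180.0, 0.0, -179.1]
force: [-0.8, -0.6, -0.4]
gripper_width: 0.3
gripper_force: 0.9
```

Run:
```python
from h import *
np.set_printoptions(precision=1,suppress=True)
s=state(); print(s['time_s'],s['ee_pos'],s['force'],s['torque'],s['gripper_width'])
np.save('a.npy',grab('scene')['color'])
```

```text
34.05 [449.  -68.  106.5] [-0.8 -0.6 -0.4] [-0.1  0.3  0. ] 0.250087685399188
```

Call:
{"api": "servo_tool", "payload": {"steps": [[255, [20, 0, 0], [0, 0, 0]], [255, [20, 0, 0], [0, 0, 0]], [200, [0, 0, -50], [0, 0, 0]], [155, [0, 0, -50], [0, 0, 0]], [155, [0, 0, -45], [0, 0, 0]], [155, [0, 0, 0], [0, 0, 0.149]], [155, [0, 0, 0], [0, 0, 0.149]], [155, [0, 0, 0], [0, 0, 0.149]], [155, [0, 0, 0], [0, 0, 0.149]], [155, [0, 0, 0], [0, 0, 0.149]]]}}

```text
time_s: 35.1
ee_pos: [409.9, -68.5, 252.1]
ee_rot: [179.9, 0.1, 137.9]
force: [-0.1, 0.1, -0.0]
gripper_width: 35.9
gripper_force: 0.0
```

Call:
{"api": "servo_tool", "payload": {"steps": [[155, [0, 0, 0], [0, 0, 0.149]], [155, [0, 0, 0], [0, 0, 0.149]], [155, [0, 0, 0], [0, 0, 0.149]], [155, [0, 0, 0], [0, 0, 0.149]], [155, [0, 0, 0], [0, 0, 0.149]], [155, [0, 0, 0], [0, 0, 0.149]], [155, [0, 0, 0], [0, 0, 0.149]], [155, [0, 0, 0], [0, 0, 0.149]], [155, [0, 0, 0], [0, 0, 0.149]], [155, [0, 0, 0], [0, 0, 0.149]]]}}

```text
time_s: 36.1
ee_pos: [409.9, -68.5, 252.1]
ee_rot: [179.8, -0.1, 52.5]
force: [0.7, -0.6, -1.1]
gripper_width: 35.7
gripper_force: 0.0
```

Call:
{"api": "servo_tool", "payload": {"steps": [[155, [0, 0, 0], [0, 0, 0.149]], [155, [0, 0, 0], [0, 0, 0.149]], [155, [0, 0, 0], [0, 0, 0.149]], [155, [0, 0, 0], [0, 0, 0.149]], [155, [0, 0, 0], [0, 0, 0.149]], [155, [0, 0, 0], [0, 0, 0.149]], [155, [11, -48, 0], [0, 0, 0.014]], [155, [11, -48, 0], [0, 0, 0]], [155, [11, -48, 0], [0, 0, 0]], [155, [11, -48, 0], [0, 0, 0]]]}}

```text
time_s: 37.1
ee_pos: [450.4, 126.5, 252.3]
ee_rot: [-179.9, -0.2, 0.8]
force: [0.8, -0.5, 0.4]
gripper_width: 35.4
gripper_force: 0.0
```

Call:
{"api": "servo_tool", "payload": {"steps": [[155, [11, -48, 0], [0, 0, 0]], [155, [0, -9, 0], [0, 0, 0]], [155, [0, 0, 0], [0, 0, 0]], [155, [0, 0, 0], [0, 0, 0]], [155, [0, 0, 0], [0, 0, 0]], [155, [0, 0, 0], [0, 0, 0]], [155, [0, 0, 0], [0, 0, 0]], [155, [0, 0, 0], [0, 0, 0]], [155, [0, 0, 0], [0, 0, 0]], [155, [0, 0, 0], [0, 0, 0]]]}}

```text
time_s: 38.1
ee_pos: [459.3, 181.2, 251.4]
ee_rot: [-180.0, -0.0, 0.8]
force: [1.0, 0.2, -0.6]
gripper_width: 35.6
gripper_force: 0.0
```

Run:
```python
from h import *
np.set_printoptions(precision=1,suppress=True)
s=state(); print(s['time_s'],s['ee_pos'],s['ee_rot'],s['gripper_width'],s['qpos'])
f=grab('wrist'); save(f,'w10.png')
g=cv2.cvtColor(f['color'],cv2.COLOR_RGB2HSV); P=cloud(f)
for d in look_for(f,'pin')[:4]: print(d['at'],d['confidence'])
t=grab('top'); c=t['color'].copy()
for q in [(-160,0,122),(-170,0,110)]: print(proj(t,W(*q)))
cv2.imwrite('pics/t10.png',cv2.hconcat([cv2.resize(t['color'][120:235,255:335,::-1],(400,575),interpolation=cv2.INTER_CUBIC)]))
m=np.zeros((575,800,3),np.uint8); m[:,:400]=cv2.imread('pics/t10.png'); m[:420,400:]=cv2.imread('pics/w10.png')[:,:400] 
cv2.imwrite('pics/m10.png',m)
```

```text
38.1 [459.3 181.2 251.4] [-180.    -0.     0.8] 35.594834350213176 [ 20.2  10.4  98.3   0.   71.3 109.4]
[357.0, 147.4] 0.95
[282.8, 133.8] 0.93
[215.7, 176.2] 0.62
[83.9, 199.1] 0.44
[295.2 208.5]
[295.2 212.8]
```

View pics/m10.png

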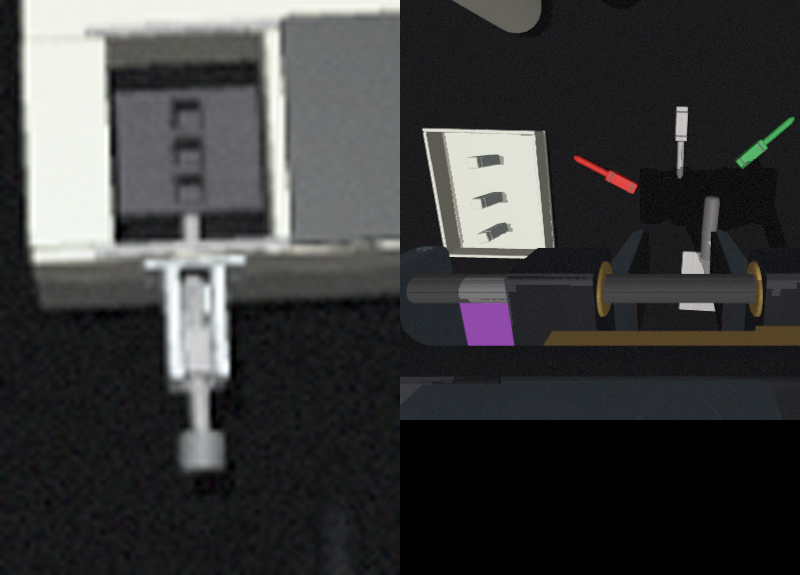

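Knob now ends at about row 214 in the top view (221 before), so the rod sits at the middle click. The pin lies at (281,107–178) in the wrist view, handle away from the robot.

```bash
cat > pin.py <<'E'
from h import *
np.set_printoptions(precision=1,suppress=True)
def findpin(u0,u1,v0,v1):
    f=grab('wrist'); c=f['color'].astype(int)
    m=np.zeros(c.shape[:2],np.uint8); m[v0:v1,u0:u1]=(c.max(-1)>75)[v0:v1,u0:u1]&(np.ptp(c,axis=-1)<30)[v0:v1,u0:u1]
    n,l,st,ce=cv2.connectedComponentsWithStats(m); m=l==1+st[1:,4].argmax()
    w=m.sum(1); vs=np.nonzero(w)[0]
    wm=np.median(np.sort(w[vs])[-10:]); sh=vs[w[vs]>0.75*wm]
    print('rows',vs.min(),vs.max(),'handle rows',sh.min(),sh.max(),'w',wm)
    hz=14
    def mid(rows):
        us=np.nonzero(m)[1][np.isin(np.nonzero(m)[0],rows)]; return us.mean(),rows.mean()
    h=sh[(sh>sh.min()+2)&(sh<sh.max()-2)]; k=vs[vs>sh.max()+3]; k=k[k<vs.max()-3]
    a=mid(h); b=mid(k)
    print('handle mid',ray(f,*a,10),'shank mid',ray(f,*b,9),'shoulder',ray(f,a[0],sh.max(),12),'end',ray(f,a[0],sh.min(),14),'tip',ray(f,b[0],vs.max(),7))
    A=ray(f,*a,10);B=ray(f,*b,9); print('pin dir deg',np.degrees(np.arctan2(*(B-A)[1::-1])))
E
python3 - <<'E'
from pin import *
findpin(262,300,95,190)
E
```

```text
rows 106 177 handle rows 106 140 w 12.0
handle mid [542.1 179.5  10. ] shank mid [499.5 180.5   9. ] shoulder [522.1 179.2  12. ] end [561.3 179.9  14. ] tip [476.1 180.1   7. ]
pin dir deg 178.71860119981844
```

Call:
{"api": "servo_tool", "payload": {"steps": [[155, [42, 1, 30], [0, 0, 0.037]], [155, [41, 1, 30], [0, 0, 0]], [155, [0, 0, 45], [0, 0, 0]], [155, [0, 0, 45], [0, 0, 0]], [155, [0, 0, 20], [0, 0, 0]], [155, [0, 0, 0], [0, 0, 0]], [155, [0, 0, 0], [0, 0, 0]], [155, [0, 0, 0], [0, 0, 0]], [155, [0, 0, 0], [0, 0, 0]], [155, [0, 0, 0], [0, 0, 0]]], "squeeze": 40}}

```text
time_s: 39.3
ee_pos: [541.0, 179.3, 84.2]
ee_rot: [-179.9, -0.1, -1.3]
force: [-0.5, -0.1, -0.6]
gripper_width: 35.9
gripper_force: 0.0
```

Run:
```python
from h import *
np.set_printoptions(precision=1,suppress=True)
s=state(); print(s['time_s'],s['ee_pos'],s['ee_rot'])
print(plan(542.5,179.6,25,-1.3))
f=grab('wrist'); save(f,'w11.png')
```

```text
39.3 [541.  179.3  84.2] [-179.9   -0.1   -1.3]
('shift', array([ 1.4, -0.3, 59.2]), 'turn', array([-0., -0.,  0.]), 'after-turn shift', array([ 1.5, -0.3, 59.2]))
```

View pics/w11.png

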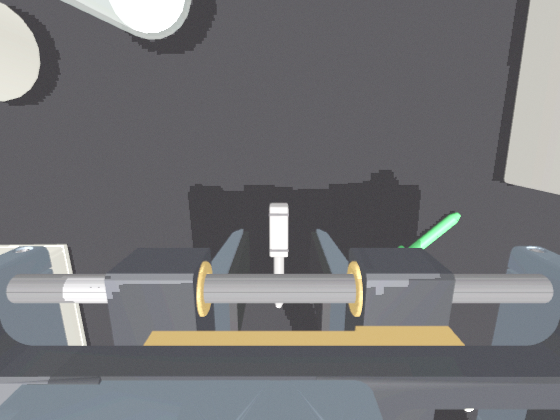

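Call:
{"api": "servo_tool", "payload": {"steps": [[155, [1, 0, 25], [0, 0, 0]], [155, [0, 0, 22], [0, 0, 0]], [155, [0, 0, 12], [0, 0, 0]], [155, [0, 0, 0], [0, 0, 0]], [200, [0, 0, 0], [0, 0, 0]], [255, [0, 0, 0], [0, 0, 0]], [255, [0, 0, 0], [0, 0, 0]], [255, [0, 0, 0], [0, 0, 0]], [255, [0, 0, 0], [0, 0, 0]], [255, [0, 0, 0], [0, 0, 0]]], "squeeze": 40}}

```text
time_s: 40.35
ee_pos: [541.6, 179.1, 24.3]
ee_rot: [-180.0, -0.0, -1.3]
force: [0.6, -0.1, 3.0]
gripper_width: 13.6
gripper_force: 40.0
```

Call:
{"api": "servo_tool", "payload": {"steps": [[255, [0, 0, 0], [0, 0, 0]], [255, [0, 0, -15], [0, 0, 0]], [255, [0, 0, -30], [0, 0, 0]], [255, [0, 0, -45], [0, 0, 0]], [255, [0, 0, -45], [0, 0, 0]], [255, [0, 0, -15], [0, 0, 0]], [255, [0, 0, 0], [0, 0, -0.146]], [255, [0, 0, 0], [0, 0, -0.146]], [255, [0, 0, 0], [0, 0, -0.146]], [255, [0, 0, 0], [0, 0, -0.146]]]}}

```text
time_s: 41.35
ee_pos: [540.9, 178.9, 173.3]
ee_rot: [-180.0, 0.1, 32.5]
force: [0.0, -0.3, -1.0]
gripper_width: 13.4
gripper_force: 40.0
```

Call:
{"api": "servo_tool", "payload": {"steps": [[255, [0, 0, 0], [0, 0, -0.146]], [255, [0, 0, 0], [0, 0, -0.146]], [255, [0, 0, 0], [0, 0, -0.146]], [255, [0, 0, 0], [0, 0, -0.146]], [255, [0, 0, 0], [0, 0, -0.146]], [255, [0, 0, 0], [0, 0, -0.146]], [255, [0, 0, 0], [0, 0, -0.146]], [255, [0, 0, 0], [0, 0, 0]], [255, [0, 0, 0], [0, 0, 0]], [255, [0, 0, 0], [0, 0, 0]]]}}

```text
time_s: 42.35
ee_pos: [541.2, 179.0, 173.6]
ee_rot: [-180.0, 0.0, 90.6]
force: [-0.3, 0.7, -1.0]
gripper_width: 13.5
gripper_force: 40.0
```

Run:
```python
from h import *
np.set_printoptions(precision=1,suppress=True)
s=state(); print(s['time_s'],s['ee_pos'],s['ee_rot'],s['gripper_width'],s['gripper_force'],s['qpos'])
print(W(-108,15,110)); print(plan(*W(-108,15+50+20,150),90.8))
```

```text
42.35 [541.2 179.  173.6] [-180.     0.    90.6] 13.54579559152767 39.999749064445496 [17.1 20.5 95.8  0.  63.7 16.5]
[531.  -52.2 110. ]
('shift', array([-161.1,  -12.9,   23.6]), 'turn', array([-0.,  0., -0.]), 'after-turn shift', array([-161. ,  -13.4,   23.6]))
```

Call:
{"api": "servo_tool", "payload": {"steps": [[255, [-45, -4, 0], [0, 0, 0]], [255, [-45, -4, 0], [0, 0, 10]], [255, [-40, -5, 20], [0, 0, 0]], [255, [-25, 0, 20], [0, 0, 0]], [255, [0, 0, 6], [0, 0, 0]], [255, [0, 0, 0], [0, 0, 0]], [255, [0, 0, 0], [0, 0, 0]], [255, [0, 0, 0], [0, 0, 0]], [255, [0, 0, 0], [0, 0, 0]], [255, [0, 0, 0], [0, 0, 0]]]}}

```text
time_s: 43.35
ee_pos: [521.0, 25.9, 128.2]
ee_rot: [179.9, -0.0, 82.2]
force: [0.1, 0.4, -0.7]
gripper_width: 13.7
gripper_force: 40.0
```

```bash
sed -i 's/^O=.*; A/O=np.array([638.1,-65.7,0]); A/' h.py
python3 - <<'E'
from h import *
np.set_printoptions(precision=1,suppress=True)
s=state(); print(s['time_s'],s['ee_pos'],s['ee_rot'],s['gripper_width'],s['force'])
h=W(-108,15,110); print(h,plan(h[0],h[1]+76.5,127.3,90.8))
E
```

```text
43.35 [521.   25.9 128.2] [179.9  -0.   82.2] 13.719700604082023 [ 0.1  0.4 -0.7]
[529.9 -52.2 110. ] ('shift', array([-0.3,  9.1,  0.9]), 'turn', array([ 0. , -0. , -0.1]), 'after-turn shift', array([-1.7,  8.9,  0.9]))
```

I put a stray turn of 10 in one row. It was clamped to 8.6° and touched nothing. I'll correct it now.

Call:
{"api": "servo_tool", "payload": {"steps": [[255, [0, 0, 0], [0, 0, -0.075]], [255, [0, 0, 0], [0, 0, -0.075]], [255, [0, 9, 1], [0, 0, 0]], [255, [0, 0, 0], [0, 0, 0]], [255, [0, 0, 0], [0, 0, 0]], [255, [0, 0, 0], [0, 0, 0]], [255, [0, 0, 0], [0, 0, 0]], [255, [0, 0, 0], [0, 0, 0]], [255, [0, 0, 0], [0, 0, 0]], [255, [0, 0, 0], [0, 0, 0]]]}}

```text
time_s: 44.35
ee_pos: [529.6, 25.3, 126.8]
ee_rot: [180.0, -0.0, 90.7]
force: [-0.5, 0.6, -0.4]
gripper_width: 13.2
gripper_force: 40.0
```

Run:
```python
from h import *
np.set_printoptions(precision=2,suppress=True)
s=state(); print(s['time_s'],s['ee_pos'],s['ee_rot'],s['gripper_width'],s['force'])
h=W(-108,15,110); print(h,plan(h[0],h[1]+76.5,127.3,90.8))
f=grab('scene'); g=grab('top')
ee=s['ee_pos']
for n,p in dict(tip=[ee[0]+.8,ee[1]-66.5,110],hole=h,fl=W(-124,15,133),rl=W(-63,15,133),fr=W(-124,-15,133)).items(): print(n,proj(f,np.array(p)),proj(g,np.array(p)))
m=np.zeros((600,800,3),np.uint8)
m[:,:400]=cv2.resize(f['color'][195:285,250:310,::-1],(400,600),interpolation=cv2.INTER_CUBIC)
m[:,400:]=cv2.resize(g['color'][150:225,260:310,::-1],(400,600),interpolation=cv2.INTER_CUBIC)
cv2.imwrite('pics/m12.png',m)
```

```text
44.35 [529.58  25.33 126.84] [180.    -0.01  90.74] 13.242575593509178 [-0.47  0.56 -0.45]
[529.9  -52.21 110.  ] ('shift', array([-1. ,  0.3, -0.5]), 'turn', array([ 0., -0., -0.]), 'after-turn shift', array([-1. ,  0.3, -0.5]))
tip [281.81 233.64] [284.29 190.17]
hole [278.46 235.4 ] [288.46 190.24]
fl [274.08 225.3 ] [288.89 194.85]
rl [291.24 236.53] [287.85 171.75]
fr [265.11 230.38] [300.45 194.36]
```

View pics/m12.png

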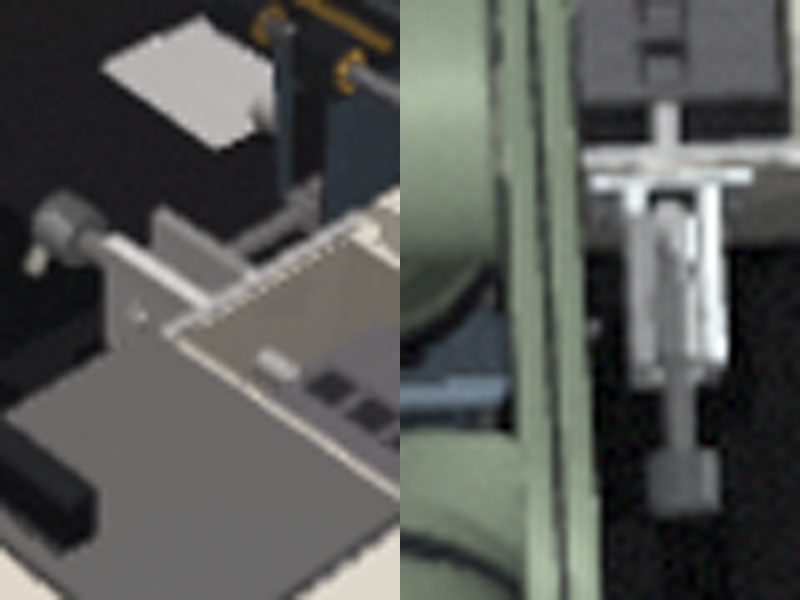

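Call:
{"api": "servo_tool", "payload": {"steps": [[255, [-3, 0.3, -0.5], [0, 0, 0]], [255, [-3, 0, 0], [0, 0, 0]], [255, [-3, 0, 0], [0, 0, 0]], [255, [-3, 0, 0], [0, 0, 0]], [255, [-3, 0, 0], [0, 0, 0]], [255, [-2, 0, 0], [0, 0, 0]], [255, [0, 0, 0], [0, 0, 0]], [255, [0, 0, 0], [0, 0, 0]], [255, [0, 0, 0], [0, 0, 0]], [255, [0, 0, 0], [0, 0, 0]]]}}

```text
time_s: 45.45
ee_pos: [530.2, 8.5, 127.3]
ee_rot: [180.0, -0.0, 90.8]
force: [-0.6, -0.0, -1.2]
gripper_width: 13.8
gripper_force: 40.0
```

Call:
{"api": "servo_tool", "payload": {"steps": [[255, [-2, 0, 0], [0, 0, 0]], [255, [-2, 0, 0], [0, 0, 0]], [255, [-2, 0, 0], [0, 0, 0]], [255, [-2, 0, 0], [0, 0, 0]], [255, [-2, 0, 0], [0, 0, 0]], [255, [0, 0, 0], [0, 0, 0]], [255, [0, 0, 0], [0, 0, 0]], [255, [0, 0, 0], [0, 0, 0]], [255, [0, 0, 0], [0, 0, 0]], [255, [0, 0, 0], [0, 0, 0]]]}}

```text
time_s: 46.45
ee_pos: [530.2, -1.6, 127.3]
ee_rot: [-180.0, -0.0, 90.7]
force: [-1.4, 0.2, -0.2]
gripper_width: 13.4
gripper_force: 40.0
```

Call:
{"api": "servo_tool", "payload": {"steps": [[255, [-2, 0, 0], [0, 0, 0]], [255, [-2, 0, 0], [0, 0, 0]], [255, [-2, 0, 0], [0, 0, 0]], [255, [-2, 0, 0], [0, 0, 0]], [255, [-2, 0, 0], [0, 0, 0]], [255, [0, 0, 0], [0, 0, 0]], [255, [0, 0, 0], [0, 0, 0]], [255, [0, 0, 0], [0, 0, 0]], [255, [0, 0, 0], [0, 0, 0]], [255, [0, 0, 0], [0, 0, 0]]]}}

```text
time_s: 47.45
ee_pos: [530.3, -11.7, 127.3]
ee_rot: [-180.0, 0.0, 90.8]
force: [-1.6, -1.4, -1.1]
gripper_width: 13.5
gripper_force: 40.0
```

Call:
{"api": "servo_tool", "payload": {"steps": [[255, [-3, 0, 0], [0, 0, 0]], [255, [-3, 0, 0], [0, 0, 0]], [255, [-3, 0, 0], [0, 0, 0]], [255, [-2, 0, 0], [0, 0, 0]], [255, [-2, 0, 0], [0, 0, 0]], [255, [-2, 0, 0], [0, 0, 0]], [255, [0, 0, 0], [0, 0, 0]], [255, [0, 0, 0], [0, 0, 0]], [255, [0, 0, 0], [0, 0, 0]], [255, [0, 0, 0], [0, 0, 0]]]}}

```text
time_s: 48.45
ee_pos: [530.5, -26.9, 127.3]
ee_rot: [-180.0, 0.0, 90.8]
force: [-1.5, -0.9, -0.9]
gripper_width: 13.5
gripper_force: 40.0
```

Call:
{"api": "servo_tool", "payload": {"steps": [[255, [-1, 0, 0], [0, 0, 0]], [255, [-1, 0, 0], [0, 0, 0]], [255, [-1, 0, 0], [0, 0, 0]], [255, [-1, 0, 0], [0, 0, 0]], [255, [0, 0, 0], [0, 0, 0]], [255, [0, 0, 0], [0, 0, 0]], [255, [0, 0, 0], [0, 0, 0]], [255, [0, 0, 0], [0, 0, 0]], [255, [0, 0, 0], [0, 0, 0]], [255, [0, 0, 0], [0, 0, 0]]]}}

```text
time_s: 49.45
ee_pos: [530.6, -30.7, 127.3]
ee_rot: [-180.0, -0.0, 90.7]
force: [-1.9, 1.4, -0.1]
gripper_width: 14.0
gripper_force: 40.0
```

Call:
{"api": "servo_tool", "payload": {"steps": [[255, [-1, 0, 0], [0, 0, 0]], [255, [-1, 0, 0], [0, 0, 0]], [255, [-0.5, 0, 0], [0, 0, 0]], [255, [0, 0, 0], [0, 0, 0]], [255, [0, 0, 0], [0, 0, 0]], [255, [0, 0, 0], [0, 0, 0]], [255, [0, 0, 0], [0, 0, 0]], [255, [0, 0, 0], [0, 0, 0]], [255, [0, 0, 0], [0, 0, 0]], [255, [0, 0, 0], [0, 0, 0]]]}}

```text
time_s: 50.45
ee_pos: [530.6, -30.8, 127.4]
ee_rot: [-180.0, -0.3, 90.7]
force: [-1.7, 8.3, -0.2]
gripper_width: 13.6
gripper_force: 40.0
```

Call:
{"api": "servo_tool", "payload": {"steps": [[255, [-1, 0, 0], [0, 0, 0]], [255, [-0.5, 0, 0], [0, 0, 0]], [255, [0, 0, 0], [0, 0, 0]], [255, [0, 0, 0], [0, 0, 0]], [255, [0, 0, 0], [0, 0, 0]], [255, [0, 0, 0], [0, 0, 0]], [255, [0, 0, 0], [0, 0, 0]], [255, [0, 0, 0], [0, 0, 0]], [255, [0, 0, 0], [0, 0, 0]], [255, [0, 0, 0], [0, 0, 0]]]}}

```text
time_s: 51.45
ee_pos: [530.6, -30.9, 127.4]
ee_rot: [-180.0, -0.4, 90.6]
force: [-1.8, 13.5, 1.2]
gripper_width: 13.5
gripper_force: 40.0
```

Call:
{"api": "servo_tool", "payload": {"steps": [[255, [1, 0, 0], [0, 0, 0]], [255, [0.5, 0, 0], [0, 0, 0]], [220, [0, 0, 0], [0, 0, 0]], [190, [0, 0, 0], [0, 0, 0]], [155, [0, 0, 0], [0, 0, 0]], [155, [0, 0, 0], [0, 0, 0]], [155, [0, 0, -10], [0, 0, 0]], [155, [0, 0, -20], [0, 0, 0]], [155, [0, 0, -45], [0, 0, 0]], [155, [0, 0, -47], [0, 0, 0]]]}}

```text
time_s: 52.45
ee_pos: [530.3, -33.4, 250.7]
ee_rot: [-179.9, 0.0, 90.7]
force: [1.5, 0.2, 0.1]
gripper_width: 35.9
gripper_force: 0.0
```

Call:
{"api": "servo_tool", "payload": {"steps": [[255, [-41, 14, 0], [0, 0, 0]], [255, [-41, 14, 0], [0, 0, 0]], [255, [-41, 14, 0], [0, 0, 0]], [255, [-41, 14, 0], [0, 0, 0]], [255, [-40, 15, 0], [0, 0, 0]], [255, [0, 0, 0], [0, 0, 0]], [255, [0, 0, 0], [0, 0, 0]], [255, [0, 0, 0], [0, 0, 0]], [255, [0, 0, 0], [0, 0, 0]], [255, [0, 0, 0], [0, 0, 0]]]}}

```text
time_s: 53.45
ee_pos: [604.2, -235.1, 249.9]
ee_rot: [180.0, 0.0, 90.8]
force: [0.5, 0.3, 0.9]
gripper_width: 0.1
gripper_force: 0.0
```

Run:
```python
from h import *
np.set_printoptions(precision=1,suppress=True)
s=state(); print(s['time_s'],s['ee_pos'],s['ee_rot'],s['gripper_width'],s['force'])
print(plan(*W(-36,-169,180),90.8))
f=grab('scene'); t=grab('top'); P=cloud(t); 
for n in ['cover_grip','pin','tray']:
    for d in look_for(t,n)[:3]:
        u,v=d['at']; print(n,d['at'],d['confidence'],P[int(v),int(u)])
m=np.zeros((600,800,3),np.uint8)
m[:,:400]=cv2.resize(f['color'][195:285,250:310,::-1],(400,600),interpolation=cv2.INTER_CUBIC)
m[:,400:]=cv2.resize(t['color'][130:235,260:330,::-1],(400,600),interpolation=cv2.INTER_CUBIC)
cv2.imwrite('pics/m13.png',m)
```

```text
53.45 [ 604.2 -235.1  249.9] [180.    0.   90.8] 0.12156087776690869 [0.5 0.3 0.9]
('shift', array([-0.1,  0.2, 69.9]), 'turn', array([0., 0., 0.]), 'after-turn shift', array([-0.1,  0.2, 69.9]))
cover_grip [329.6, 142.1] 0.75 [ 645.  -159.4  155.7]
pin [279.0, 193.6] 0.57 [523.4 -27.  108.6]
tray [116.3, 309.3] 0.8 [224.7 438.2   7.1]
tray [124.5, 227.6] 0.72 [452.8 412.4  23.8]
tray [279.9, 192.1] 0.5 [525.7 -27.  111.3]
```

View pics/m13.png

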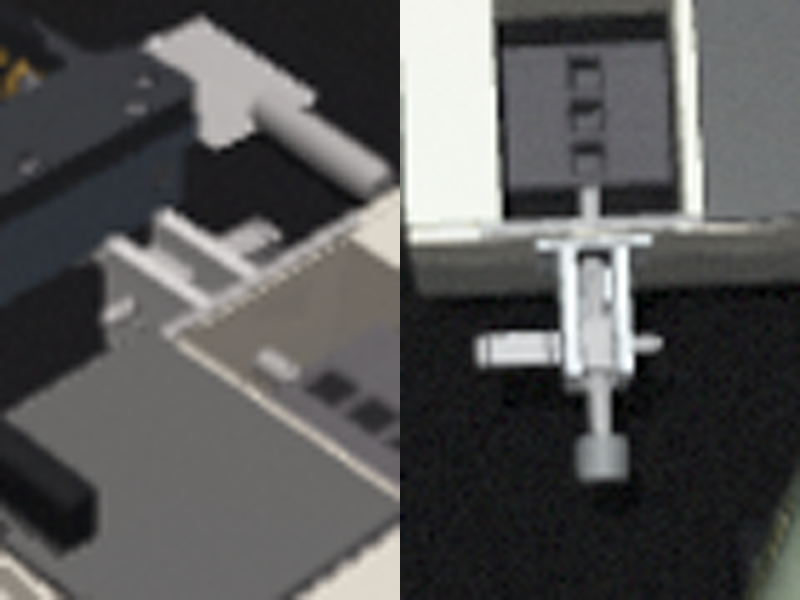

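Pin is home: handle against the left cheek (555,348), tip out on the right (660,343). Next the cover.

Call:
{"api": "servo_tool", "payload": {"steps": [[255, [0, 0, 35], [0, 0, 0]], [255, [0, 0, 25], [0, 0, 0]], [255, [0, 0, 8], [0, 0, 0]], [255, [0, 0, 0], [0, 0, 0]], [255, [5, 0, 0], [0, 0, 0]], [255, [10, 0, 0], [0, 0, 0]], [255, [15, 0, 0], [0, 0, 0]], [255, [15, 0, 0], [0, 0, 0]], [255, [15, 0, 0], [0, 0, 0]], [255, [0, 0, 0], [0, 0, 0]]]}}

```text
time_s: 54.7
ee_pos: [603.3, -173.1, 181.6]
ee_rot: [-180.0, -0.1, 90.9]
force: [-0.2, 0.6, -0.3]
gripper_width: 0.3
gripper_force: 0.0
```

Call:
{"api": "servo_tool", "payload": {"steps": [[255, [12, 0, 0], [0, 0, 0]], [255, [12, 0, 0], [0, 0, 0]], [255, [10, 0, 0], [0, 0, 0]], [255, [8, 0, 0], [0, 0, 0]], [255, [5, 0, 0], [0, 0, 0]], [255, [1, 0, 0], [0, 0, 0]], [255, [0, 0, 0], [0, 0, 0]], [255, [0, 0, 0], [0, 0, 0]], [255, [0, 0, 0], [0, 0, 0]], [255, [0, 0, 0], [0, 0, 0]]]}}

```text
time_s: 55.7
ee_pos: [603.0, -128.3, 181.2]
ee_rot: [180.0, -0.0, 90.7]
force: [0.7, 0.5, -0.4]
gripper_width: 0.2
gripper_force: 0.0
```

Call:
{"api": "servo_tool", "payload": {"steps": [[255, [1, 0, 0], [0, 0, 0]], [255, [1, 0, 0], [0, 0, 0]], [255, [1, 0, 0], [0, 0, 0]], [255, [1, 0, 0], [0, 0, 0]], [255, [1, 0, 0], [0, 0, 0]], [255, [0, 0, 0], [0, 0, 0]], [255, [0, 0, 0], [0, 0, 0]], [255, [0, 0, 0], [0, 0, 0]], [255, [0, 0, 0], [0, 0, 0]], [255, [0, 0, 0], [0, 0, 0]]]}}

```text
time_s: 56.7
ee_pos: [602.9, -125.9, 181.4]
ee_rot: [180.0, 0.3, 90.8]
force: [-0.2, -8.3, -2.1]
gripper_width: 0.2
gripper_force: 4.3
```

Run:
```python
from h import *
f=grab('scene')
cv2.imwrite('pics/s14.png',cv2.resize(f['color'][180:320,180:360,::-1],(720,560),interpolation=cv2.INTER_CUBIC))
```

```text
(no output)
```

View pics/s14.png

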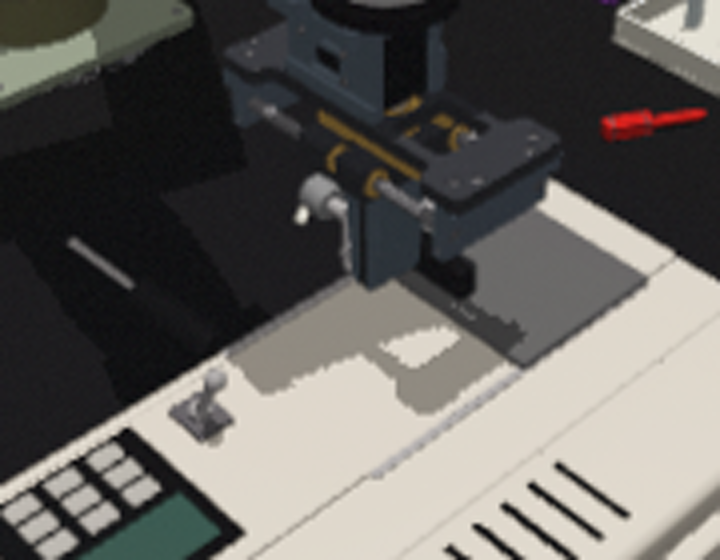

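The cover lies over the whole chamber, with 8 N against its stop. I'll retreat and check once more.

Call:
{"api": "servo_tool", "payload": {"steps": [[255, [-4, 0, 0], [0, 0, 0]], [255, [-6, 0, 0], [0, 0, 0]], [255, [0, 0, -30], [0, 0, 0]], [255, [0, 0, -45], [0, 0, 0]], [255, [0, 0, -45], [0, 0, 0]], [255, [-20, -40, -20], [0, 0, 0]], [255, [-20, -45, 0], [0, 0, 0]], [255, [-20, -45, 0], [0, 0, 0]], [255, [0, 0, 0], [0, 0, 0]], [255, [0, 0, 0], [0, 0, 0]]]}}

```text
time_s: 57.75
ee_pos: [473.4, -195.0, 322.0]
ee_rot: [179.9, -0.0, 90.7]
force: [0.3, -0.2, 0.3]
gripper_width: 0.4
gripper_force: 0.0
```

Run:
```python
from h import *
t=grab('top'); f=grab('scene')
m=np.zeros((600,800,3),np.uint8)
m[:300,:]=cv2.resize(t['color'][130:265,90:450,::-1],(800,300),interpolation=cv2.INTER_CUBIC)
m[300:,:]=cv2.resize(f['color'][160:310,180:580,::-1],(800,300),interpolation=cv2.INTER_CUBIC)
cv2.imwrite('pics/m15.png',m); print(state()['force'])
```

```text
[0.08278448 0.36798173 0.27463811]
```

View pics/m15.png

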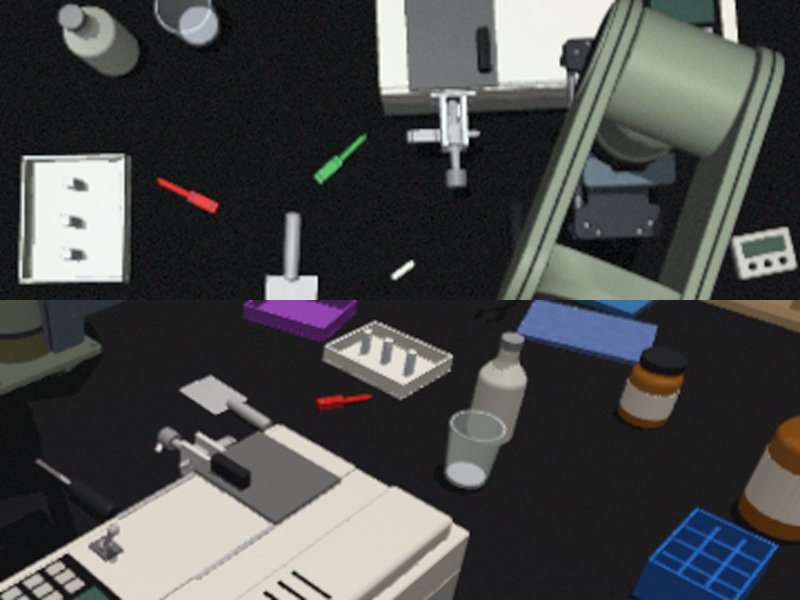

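Run:
```python
from h import *
np.set_printoptions(precision=1,suppress=True)
f=grab('scene'); t=grab('top'); print(ray(f,255.6,233.4,4), ray(t,271.6,250.6,4), cloud(f)[232:236,254:258,2].round())
for x in (f,t):
    for d in look_for(x,'cuvette5')[:6]: print(x['shot'],d['at'],round(d['confidence'],2))
```

```text
[380.4  -7.2   4. ] [375.4  -1.4   4. ] [[ -3.   6.   7. 106.]
 [ -0.   6.   7.   4.]
 [  8.   7.   4.  -0.]
 [  6.   5.   2.  -3.]]
33 [352.4, 180.0] 0.63
33 [372.5, 193.0] 0.62
34 [119.1, 247.4] 0.49
34 [119.6, 232.4] 0.36
```

That white spot is the stir bar on the bench, so no cuvette is left out. I'm handing in.

```bash
python3 -c "
from workcell import ticket
print(ticket.job_done())"
```

```text
the job is handed in; nothing more can be done
None
```

I've handed the job in. The photometer is off, the three cuvettes I found (two from the carriage, one from the bench) stand in the white tray, the rod is at its middle click with the pin pushed home, and the cover is shut. I saw no cuvette in the rear well or in front of the right half. The hand-in gave no verdict back.

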